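# Change over the engraving vise, stand up the fallen caddies

## Robot

A 6-joint arm with a two-finger parallel gripper is mounted at the origin on the work surface. World frame = base frame: x ahead of the robot, y to its left, z up, the work surface at z = 0. Lengths are in m, angles in rad, forces in N, time in s.
With the tool pointing down it reaches from about 0.3 to 0.875 m from the base axis. Payload 6.4 kg.
Tool frame: the origin (TCP) lies midway between the tips of the shut fingers; the grasp point (between the pads) lies 19 mm behind it; z points along the fingers, y is the direction in which the jaws open and shut (so a half turn about z gives the same grasp; the last joint's range is limited). The gripper opens to 85 mm and grips with 20 to 120 N. Pads are 22 mm wide; open, the fingers measure 114 mm over their backs; the gripper's body (76 mm by 85 mm) begins 54 mm behind the grasp point. The pads swing forward as they close: fully open they stand 13 mm farther back than shut.
Start: joints at [0.954, 0.181, 1.607, -0, 1.354, -0.206], TCP at [0.23, 0.527, 0.231] pointing down, gripper open.
Joint ranges: [-2.99, 2.99], [-0.89, 2.07], [0.3, 2.58], [-1.14, 4.28], [0, 2.63], [-3.12, 3.12]. Speed limits (rad/s): [2.57, 2.57, 3.01, 3.14, 3.14, 3.14].

## Interface

Orientations are given as a unit quaternion [w, x, y, z].
In Python, from bench import ctrl gives the robot as it stands.
- The arm moves only by the tool apply_moves, never from a script. Its argument "plan" is a list of rows, each an object with "translation": the shift along the tool's x, y, z in m, a list of three; "angular": the turn, a rotation vector about the tool's x, y, z in rad, a list of three; "hand": the finger opening in m, from 0 to 0.0854. In form: [{"translation": [x, y, z], "angular": [rx, ry, rz], "hand": hand}, ...]. A call has 1 to 10 rows; each row shifts and turns the commanded pose from where the row before left it, along the tool's axes as they then stand; what a row does not reach is not made up. A row lasts 1/8 s, in which the tool goes at most 62.5 mm and 10.7 degrees, less where a joint would pass 70% of its speed; a pose out of reach is approached as far as the arm can. A call with a gripper value outside its range is refused whole. The fingers move at their own pace and stop on an object; the grip force is fixed at half the most. Time passes only in rows, so rows that do not move let the fingers close. It gives the time, the measured TCP pose, the force and the opening at its end, in the units of the state.
- ctrl.get_obs(): the state, without advancing time (a new reading comes with each control period).
- ctrl.camera(name): name is "scene" or "top"; returns a dict with "img" (384x512x3 uint8, red, green, blue), "K" (3x3 intrinsics, pixels), "eye" and "orientation" of the camera in the world. Camera axes: x right, y up, looking along -z (the intrinsics and any distortion apply to the point x, -y, -z); pixel columns grow to the right and rows downward; lengths in m; the calibration is good to about 2 mm. A picture is of the moment at which its call begins. There is no depth.
- ctrl.hand_in(): hands the job in, once; it reports no verdict.
The state is a dict: "time_s": time; "q": joint angles; "dq": joint speeds; "joint_efforts": joint torques, N m; "eef_pos": TCP position; "eef_rot": TCP orientation; "wrist_force": force on the tool from outside, world axes, zero at the start; "torque": the same for the moment, N m; "opening": opening from 0.0 (shut) to 1.0 (fully open).
Only numpy, scipy, OpenCV 4.12 (cv2) and the standard library are available. Lean on these libraries where they do the work, as an engineer would, in place of code of your own. Each camera call takes 0.05 s, during which the arm holds its last target.

## Task

Change over the engraving vise: flip its cam lever fully open and stand the finished caddy upright in the velvet tray, then stand the fallen tall caddy (square lid) upright on the vise bed between the jaws, set the star nut so that the jaws begin to bite with the lever about half-way, and flip the lever fully closed, so that it is held firmly but not crushed. Stand every fallen short caddy upright, lid up, on the felt mat to wait, and leave the magnifier, gift box and loupe alone.

Things in the scene. Friction and masses are not known exactly. Their poses are not given: they have to be found in the camera images.
- bed (a point): vise bed, flat grey top 60 x 90 mm, 50 mm above the bench (vise bolted down). Point: on its surface, where the finished caddy stands at the start. z up; y along the skewer rod from the lever end to the star-nut end; x across (both x sides are open). A piece may stand from y = -40 to +26 mm. Body 60 mm wide in x, foot plate 90 mm wide and 12 mm high.
- jaw_face (a point): centre of the fixed steel jaw's face, 26 mm along +y from bed, 18 mm above the bed. Axes as bed. Both jaws are 40 mm wide in x and 36 mm high above the bed; the fixed one is 24 mm thick, the moving one, at -y, 38 mm with its pad.
- pad_face (a point): centre of the face of the moving jaw's rubber pad, which bites the caddy from the -y side. Axes as bed. Gap from pad to fixed jaw when empty, in mm = 49.5 - 1.27 x joint nut + 3.13 x joint lever (rad): 8 mm a turn of the nut, 5 mm the whole lever. The pad yields up to 5 mm, about 10 N per mm. With the lever closed it should be squeezed 2.5 mm (25 N); 1 to 4 mm is good.
- lever (a joint): cam lever at the -y end of the rod, on an axle along the vise's x. 0 = closed (stands straight up beside the moving jaw), 1.6 rad = fully open (lies out level along -y). Stiff (0.3 N m); stays where it is left.
- lever_grip (a point): point in the lever's handle to pinch, 85 mm from the axle: an aluminium bar 18 mm wide in the vise's x and 10 mm thick that ends 21 mm beyond. Axle: 75 mm along -y from bed and 10 mm below it at nut 0; it moves 1.27 mm along +y per rad of the nut. This point is 125 mm above the bench when closed, 34 mm when open.
- nut (a joint): star nut at the +y end of the rod, a black wheel turning about the rod. Positive = tightening (jaws closer), clockwise seen from the nut end: the wheel's top then moves towards the vise's -x. About 0 at the start, range -4 to 12 rad; stays where it is left (0.12 N m).
- nut_center (a point): centre of the star nut: wheel of 34 mm radius (lobes to 37), 14 mm thick along the rod, 40 mm above the bench, 135 mm along +y from bed. 78 mm of rod and collar (10 to 20 mm thick) lie between it and the fixed jaw; 5 to 20 mm of rod stick out beyond it. Its rim can be pinched from above across its flat faces and carried over the top in strokes.
- done_c (a point): finished caddy: square steel box 52 x 52 mm with a round lid, 72 mm high in all (body 62). Starts clamped upright in the vise. Point at its centre, half-way up (36 mm); z = towards its lid. 0.15 to 0.4 kg.
- tray: low grey velvet tray for finished work, fixed: 120 (x) x 160 (y) mm outside, 30 mm high, walls 6 mm thick, floor 6 mm above the bench. Origin under its centre.
- mat: grey felt mat, fixed, 270 (x) x 400 (y) x 3 mm, with the fallen caddies. Origin under its centre.
- magnifier_c (a point): brass magnifier with a dark wooden handle, 190 mm long, lying; leave alone. Point at mid length.
- giftbox_c (a point): closed blue gift box 97 x 72 x 44 mm; leave alone. Point at its centre.
- loupe_c (a point): black loupe standing on its end, 38 mm across, 38 mm high; leave alone. Point at its centre.
- next_c (a point): tall caddy, next to be engraved: square steel box 46 x 46 mm with a smaller square lid (34 mm wide, 10 mm high) and a felt disc under its foot, 84 mm long in all (body 74), lying on its side on the mat, its lid roughly towards the robot. Point at its centre (42 mm from the foot); z = towards its lid. 0.15 to 0.4 kg.
- short0_c (a point): short caddy, one to three alike (None at the start: absent): square steel box 50 x 50 mm with a round lid (38 mm across, 10 mm high) and a felt disc under its foot, 64 mm long in all (body 54), lying on its side on the mat, its lid roughly towards the robot. Point at its centre (32 mm from the foot); z = towards its lid. 0.15 to 0.4 kg.
- short1_c (a point): short caddy, one to three alike (None at the start: absent): square steel box 50 x 50 mm with a round lid (38 mm across, 10 mm high) and a felt disc under its foot, 64 mm long in all (body 54), lying on its side on the mat, its lid roughly towards the robot. Point at its centre (32 mm from the foot); z = towards its lid. 0.15 to 0.4 kg.
- short2_c (a point): short caddy, one to three alike (None at the start: absent): square steel box 50 x 50 mm with a round lid (38 mm across, 10 mm high) and a felt disc under its foot, 64 mm long in all (body 54), lying on its side on the mat, its lid roughly towards the robot. Point at its centre (32 mm from the foot); z = towards its lid. 0.15 to 0.4 kg.
Things that resemble listed ones, but are neither listed nor needed, are in the scene too. Leave any green or yellow look-alike of the part that bears done_c alone.

How it is judged:
On the way, in this order (a step that is already met when the one before it is completed fails the run):
1. the cam lever is flipped open (value of joint lever above 1.2 rad), for 0.2 s.
2. the finished caddy stands upright in the velvet tray, let go (angle between done_c's own z axis and vertical below 0.08 rad and x of done_c in the frame of tray between -0.034 and 0.034 m and y of done_c in the frame of tray between -0.054 and 0.054 m and height (world z) of done_c between 0.036 and 0.047 m and linear speed of done below 0.02 m/s and contact force between the fingers and done below 0.1 N), for 0.3 s.
3. the tall caddy stands upright on the vise bed between the jaws, let go, the lever open (value of joint lever above 1.2 rad and angle between next_c's own z axis and vertical below 0.08 rad and x of next_c in the frame of bed between -0.015 and 0.015 m and y of next_c in the frame of bed between -0.012 and 0.012 m and z of next_c in the frame of bed between 0.038 and 0.046 m and contact force between the fingers and next below 0.1 N), for 0.2 s.
4. the lever is closed and the tall caddy is gripped (angle between next_c's own z axis and vertical below 0.08 rad and x of next_c in the frame of bed between -0.015 and 0.015 m and y of next_c in the frame of bed between -0.012 and 0.012 m and z of next_c in the frame of bed between 0.038 and 0.046 m and value of joint lever below 0.12 rad and contact force between jaw_pad and next between 8 and 52 N), for 0.3 s.
At the end, for the whole second after the job is handed in: Finished caddy upright in the tray. Tall caddy upright, lid up, between the jaws within 15 mm of the bed point, lever below 0.12 rad, pad pressing it with 8 to 52 N. Every short caddy upright (0.08 rad), lid up, centre over the mat. All at rest (all of step 4 and angle between each of done_c, short0_c, short1_c, short2_c's own z axis and vertical below 0.08 rad and x of done_c in the frame of tray between -0.034 and 0.034 m and y of done_c in the frame of tray between -0.054 and 0.054 m and height (world z) of done_c between 0.036 and 0.047 m and x of short0_c in the frame of mat between -0.135 and 0.135 m and y of short0_c in the frame of mat between -0.2 and 0.2 m and height (world z) of short0_c between 0.031 and 0.039 m and x of short1_c in the frame of mat between -0.135 and 0.135 m and y of short1_c in the frame of mat between -0.2 and 0.2 m and height (world z) of short1_c between 0.031 and 0.039 m and x of short2_c in the frame of mat between -0.135 and 0.135 m and y of short2_c in the frame of mat between -0.2 and 0.2 m and height (world z) of short2_c between 0.031 and 0.039 m and linear speed of each of done, next, short0, short1, short2 below 0.02 m/s); the robot touches nothing.
It fails at once if the magnifier is disturbed (moved over 20 mm) (distance of magnifier_c from where it was at the start of the episode above 0.02 m).
It fails at once if the gift box is disturbed (moved over 20 mm) (distance of giftbox_c from where it was at the start of the episode above 0.02 m).
It fails at once if the loupe is disturbed (moved over 20 mm) (distance of loupe_c from where it was at the start of the episode above 0.02 m).
Of short0, short1, short2 only 1 to 3 are there at a start; the rules pass over those that are not, and their reading is None.
At some moment in a run one of short0, short1, short2 may be knocked a few centimetres aside while the robot is not near it.
Once in a run the grip may slacken for a moment while it holds something.
It also fails if it takes over 210 s, if anything falls off the work surface, if the arm or the gripper's body presses on something with over 40 N, if the wrist force passes 120 N, or if a joint passes its speed limit or range.

## Working session

There is one attempt and no reset: what is moved stays moved. The work goes in short steps, Python scripts to look and compute and a tool call to move; the robot and the scene stay as the last step left them, time stands still between calls to the robot, and variables do not carry over. Pictures are saved under pics/ and viewed, and the job is handed in when it is done.

Besides the shell and the picture viewer there is one more tool, called as a command line: name --argument value ..., lists and objects as JSON in quotes. apply_moves: Moves the arm, as the interface text tells. Its arguments: {"type":"object","properties":{"plan":{"type":"array","items":{"type":"object","properties":{"translation":{"type":"array","items":{"type":"number"}},"angular":{"type":"array","items":{"type":"number"}},"hand":{"type":"number"}}}}},"required":["plan"]}

```bash
ls; mkdir -p pics
cat > h.py <<'E'
import numpy as np, cv2
from scipy.spatial.transform import Rotation as R
from bench import ctrl
def cam(n,save=None,up=None):
    c=ctrl.camera(n); 
    if save: cv2.imwrite(f'pics/{save}.png',c['img'][:,:,::-1])
    return c
def rot(q): return R.from_quat([q[1],q[2],q[3],q[0]])
def pix2plane(c,u,v,z):
    K=np.array(c['K']);d=np.linalg.inv(K)@[u,v,1]; d=np.array([d[0],-d[1],-d[2]])
    w=rot(c['orientation']).apply(d); e=np.array(c['eye']); return e+w*(z-e[2])/w[2]
def proj(c,p):
    K=np.array(c['K']);x=rot(c['orientation']).inv().apply(np.atleast_2d(p)-np.array(c['eye']))
    x=x*[1,-1,-1]; x=x@K.T; return x[:,:2]/x[:,2:]
def crop(c,u0,v0,u1,v1,s,name):
    im=c['img'][v0:v1,u0:u1,::-1]; im=cv2.resize(im,None,fx=s,fy=s,interpolation=cv2.INTER_CUBIC)
    cv2.imwrite(f'pics/{name}.png',im)
E
python3 - <<'E'
from h import *
for n in ('scene','top'):
    c=cam(n,n+'0'); print({k:v for k,v in c.items() if k!='img'})
    crop(c,0,0,512,384,1.5625,n+'0b')
print(ctrl.get_obs())
E
```

```text
pics
{'K': array([[491.1885248 ,   0.        , 257.41049819],
       [  0.        , 491.1885248 , 193.0285981 ],
       [  0.        ,   0.        ,   1.        ]]), 'eye': array([ 1.40006391, -0.15029147,  1.00798405]), 'orientation': array([0.71546338, 0.28737218, 0.23416716, 0.59219518])}
{'K': array([[412.87667148,   0.        , 264.34128219],
       [  0.        , 412.87667148, 191.93632597],
       [  0.        ,   0.        ,   1.        ]]), 'eye': array([0.44971208, 0.01558479, 1.2408697 ]), 'orientation': array([ 0.71380948,  0.03309865, -0.0322179 , -0.69881507])}
{'time_s': 0.1, 'q': array([ 9.53658224e-01,  1.81441113e-01,  1.60787024e+00,  4.16558638e-05,
        1.35384591e+00, -2.06303414e-01]), 'dq': array([ 6.87433930e-04, -2.22784165e-03, -1.74677743e-03, -8.20514634e-05,
       -6.75450064e-04,  3.81567699e-04]), 'joint_efforts': array([ 7.40842370e-04, -4.45880520e+01, -3.52237630e+01, -2.11031629e-04,
        4.19268559e-03, -1.06304537e-05]), 'eef_pos': array([0.22932621, 0.52675883, 0.23050693]), 'eef_rot': array([-3.31705067e-04,  2.03980090e-01,  9.78974724e-01, -7.08792538e-04]), 'wrist_force': array([0.06169807, 0.71190736, 0.13053741]), 'torque': array([-0.02464671, -0.00064354,  0.02813202]), 'opening': 0.9977712441593685}
```

The top view (800 px scale) shows the mat at (305,320) with four fallen caddies at (216,344), (272,341), (329,343) and the tall one at (381,340). The vise is at (535,335), the tray at (497,246), the nut at (456,340) and the lever at (585,328). What could be confused:
- **Finished caddy:** grey with a round lid, in the vise at top (537,333). The look-alikes are green (577,268) and yellow (583,420), (634,388).
- **Tall caddy:** (381,340), the longer one with the square lid. The shorts are (216,344), (272,341) and (329,343).

Close crops next.

```bash
python3 - <<'E'
from h import *
c=cam('top'); crop(c,280,130,420,230,5.5,'t_v'); crop(c,120,150,280,260,5,'t_m')
s=cam('scene'); crop(s,130,150,250,290,4.2,'s_v'); crop(s,240,140,420,260,4.4,'s_m')
np.savez('c0.npz',t=c['img'],s=s['img'])
E
cat > fit0.py <<'E'
from h import *
from scipy.optimize import least_squares
t=ctrl.camera('top'); s=ctrl.camera('scene')
T=lambda u,v,z,o=(280,130,5.5):pix2plane(t,o[0]+(u+.5)/o[2]-.5,o[1]+(v+.5)/o[2]-.5,z).round(4)
S=lambda u,v,z,o=(130,150,4.2):pix2plane(s,o[0]+(u+.5)/o[2]-.5,o[1]+(v+.5)/o[2]-.5,z).round(4)
print('lid',T(347,457,.122),S(177,152,.122))
print('bolts T',[T(*p,.012)[:2] for p in [(211,402),(437,387),(222,540),(453,523)]],'S',[S(*p,.012)[:2] for p in [(285,287),(88,328)]])
print('fj T',[T(*p,.086)[:2] for p in [(235,420),(284,415),(290,503),(239,506)]])
print('mj T',[T(*p,.086)[:2] for p in [(415,403),(462,403),(466,495),(417,498)]])
print('lever tip',T(520,440,.146),S(36,145,.146))
print('nut T',T(60,415,.04),T(68,545,.04),'top',T(62,478,.075),'S top/bot',S(392,142,.076),S(405,245,.004))
print('tray T',[T(*p,.03)[:2] for p in [(57,42),(352,37),(359,258),(65,266)]])
print('tray S',[S(*p,.03)[:2] for p in [(428,347),(468,500),(192,558),(168,394)]])
m=(120,150,5); 
print('mat T',[T(*p,.003,m)[:2] for p in [(37,78),(693,35),(724,480),(53,523)]])
n=(240,140,4.4)
print('mat S',[S(*p,.003,n)[:2] for p in [(33,179),(588,68),(774,352),(153,495)]])
print('tall T',[T(*p,.049,m)[:2] for p in [(590,270),(666,275),(655,396),(578,388)]])
print('tall S',[S(*p,.049,n)[:2] for p in [(122,247),(191,240),(184,170),(115,172)]])
for name,a,b in [('A',[(412,298),(499,300),(492,390),(408,388)],[(264,206),(346,190),(328,146),(254,152)]),
 ('B',[(234,290),(320,299),(308,390),(223,383)],[(424,191),(503,180),(490,128),(413,132)]),
 ('C',[(45,308),(130,301),(131,388),(48,396)],[(581,159),(660,140),(628,97),(560,107)])]:
  print(name,'T',[T(*p,.053,m)[:2] for p in a]); print(name,'S',[S(*p,.053,n)[:2] for p in b])
E
python3 fit0.py
```

```text
lid [ 0.5015 -0.1953  0.122 ] [ 0.5105 -0.1941  0.122 ]
bolts T [array([ 0.5348, -0.1422]), array([ 0.5455, -0.2647]), array([ 0.4604, -0.1488]), array([ 0.4722, -0.2733])] S [array([ 0.5329, -0.1408]), array([ 0.5438, -0.2649])]
fj T [array([ 0.5207, -0.145 ]), array([ 0.5238, -0.1699]), array([ 0.4792, -0.1732]), array([ 0.4771, -0.1474])]
mj T [array([ 0.5314, -0.2366]), array([ 0.5319, -0.2605]), array([ 0.4851, -0.2625]), array([ 0.4831, -0.2377])]
lever tip [ 0.5103 -0.2741  0.146 ] [ 0.5137 -0.2735  0.146 ]
nut T [ 0.5243 -0.0587  0.04  ] [ 0.4558 -0.064   0.04  ] top [ 0.4898 -0.0581  0.075 ] S top/bot [ 0.4805 -0.0618  0.076 ] [ 0.5045 -0.06    0.004 ]
tray T [array([ 0.7273, -0.0546]), array([ 0.7335, -0.2145]), array([ 0.6128, -0.2187]), array([ 0.6051, -0.0608])]
tray S [array([ 0.6125, -0.0607]), array([ 0.7272, -0.0555]), array([ 0.7371, -0.2129]), array([ 0.6193, -0.2182])]
mat T [array([0.6369, 0.4361]), array([0.6717, 0.0393]), array([0.4041, 0.0148]), array([0.3703, 0.4127])]
mat S [array([0.4086, 0.0155]), array([0.3722, 0.4127]), array([0.6391, 0.4346]), array([0.
[... 161 characters left out ...]
y([0.5236, 0.0936]), array([0.4636, 0.1029]), array([0.4574, 0.0598])]
A T [array([0.5061, 0.1966]), array([0.506 , 0.1465]), array([0.4543, 0.1489]), array([0.4544, 0.1971])]
A S [array([0.5074, 0.1434]), array([0.5033, 0.197 ]), array([0.4632, 0.1965]), array([0.4599, 0.149 ])]
B T [array([0.5085, 0.2992]), array([0.5044, 0.2495]), array([0.4521, 0.2543]), array([0.455 , 0.3032])]
B S [array([0.5131, 0.2445]), array([0.5128, 0.296 ]), array([0.4663, 0.303 ]), array([0.4608, 0.2534])]
C T [array([0.4958, 0.4075]), array([0.5009, 0.3588]), array([0.4511, 0.3559]), array([0.4455, 0.4032])]
C S [array([0.504 , 0.3505]), array([0.4968, 0.4061]), array([0.4548, 0.4006]), array([0.4558, 0.3538])]
```

```bash
cat >> h.py <<'E'
BED=np.array([.5025,-.1950,.05]); YAW=.087
def b2w(p,bed=None,yaw=None):
    bed=BED if bed is None else bed; yaw=YAW if yaw is None else yaw
    return R.from_euler('z',yaw).apply(np.atleast_2d(p))+bed
def box(x0,x1,y0,y1,z0,z1):
    return np.array([[x,y,z] for x in(x0,x1) for y in(y0,y1) for z in(z0,z1)])
ED=[(a,b) for a in range(8) for b in range(a+1,8) if bin(a^b).count('1')==1]
def draw(im,c,P,col,s,o):
    q=((proj(c,P)-o+.5)*s-.5)
    for a,b in ED: cv2.line(im,tuple(int(v) for v in q[a].round()),tuple(int(v) for v in q[b].round()),col,1,cv2.LINE_AA)
def overlay(c,items,u0,v0,u1,v1,s,name):
    im=cv2.resize(np.ascontiguousarray(c['img'][v0:v1,u0:u1,::-1]),None,fx=s,fy=s,interpolation=cv2.INTER_CUBIC)
    for P,col in items: draw(im,c,P,col,s,np.array([u0,v0]))
    cv2.imwrite(f'pics/{name}.png',im)
def lying(cx,cy,yaw,L,w,lh,lw,z0=.003):  # centre, yaw of lid direction
    h=L/2; r=R.from_euler('z',yaw); 
    body=box(-h,h-lh,-w/2,w/2,0,w); lid=box(h-lh,h,-lw/2,lw/2,w/2-lw/2,w/2+lw/2)
    return [r.apply(b)+[cx,cy,z0] for b in (body,lid)]
E
cat > ov.py <<'E'
from h import *
t=cam('top'); s=cam('scene')
v=[(b2w(box(-.026,.026,-.026,.026,0,.062)),(0,255,0)),(b2w(box(-.02,.02,.026,.050,0,.036)),(0,0,255)),(b2w(box(-.02,.02,-.064,-.026,0,.036)),(255,0,0)),
(b2w(box(-.009,.009,-.08,-.07,0,.096)),(0,255,255)),(b2w(box(-.034,.034,.128,.142,-.044,.024)),(255,255,0))]
overlay(t,v,280,180,420,230,5.5,'ov_t'); overlay(s,v,130,160,250,240,6,'ov_s')
g=[]
for cx,cy,yw in [(.4815,.0755,np.pi-.08)]: g+=[(P,(0,255,0)) for P in lying(cx,cy,yw,.084,.046,.01,.034)]
for cx,cy,yw in [(.4755,.172,np.pi),(.477,.2765,np.pi-.07),(.470,.3815,np.pi+.10)]: g+=[(P,(0,200,255)) for P in lying(cx,cy,yw,.064,.05,.01,.038)]
overlay(t,g,120,190,280,250,5,'ovm_t'); overlay(s,g,240,150,420,220,4.4,'ovm_s')
a=[cv2.imread(f'pics/{n}.png') for n in('ov_t','ov_s','ovm_t','ovm_s')]
for n,(p,q) in (('ov1',a[:2]),('ov2',a[2:])):
    w=800;cv2.imwrite(f'pics/{n}.png',np.vstack([cv2.copyMakeBorder(i,0,0,0,w-i.shape[1],0) for i in (p,q)])[:600] if n=='ov2' else cv2.resize(np.vstack([cv2.copyMakeBorder(i,0,0,0,w-i.shape[1],0) for i in (p,q)]),None,fx=.78,fy=.78))
E
python3 ov.py
```

```text
(no output)
```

The overlays agree with both views to about 3 mm: the vise bed is near (0.503, -0.196) with yaw 0.087, and the four lying caddies fit. First step is the lever.

```bash
cat >> h.py <<'E'
BED=np.array([.5030,-.1962,.05])
def pose():
    o=ctrl.get_obs(); return np.array(o['eef_pos']),rot(o['eef_rot']),o
def Rt(th,pitch=0,about=None):
    # tool down, y axis at world angle th; then rotate by 'pitch' about world axis 'about'
    M=np.column_stack([[-np.sin(th),np.cos(th),0],[np.cos(th),np.sin(th),0],[0,0,-1]])
    r=R.from_matrix(M)
    if pitch: r=R.from_rotvec(pitch*np.array(about)/np.linalg.norm(about))*r
    return r
def go(p,r=None):
    """print: rotation (tool frame rotvec) and translation in tool frame (before / after the turn)"""
    P,Q,o=pose(); d=np.array(p)-P
    print('t',round(o['time_s'],2),'at',P.round(4),'d',d.round(4),'tool-first:',Q.inv().apply(d).round(4),'rows',np.ceil(np.abs(d).max()/.06))
    if r is not None:
        w=(Q.inv()*r).as_rotvec(); print('rot',w.round(4),'deg',np.degrees(np.linalg.norm(w)).round(1),'tool-after:',r.inv().apply(d).round(4))
    print('F',np.array(o['wrist_force']).round(2),'op',round(o['opening'],3),'q',np.array(o['q']).round(2))
E
python3 - <<'E'
from h import *
p=b2w([0,-.052,.072])[0]; print(p)
go([p[0],p[1],.25],Rt(YAW))
E
```

```text
[ 0.5075183  -0.24800333  0.122     ]
t 0.4 at [0.2296 0.5271 0.2311] d [ 0.278  -0.7751  0.0189] tool-first: [-0.5644 -0.5996 -0.0187] rows 13.0
rot [-3.000e-04  1.000e-04  1.073e+00] deg 61.5 tool-after: [-0.7963  0.2096 -0.0189]
F [-0.03  0.15  0.28] op 0.999 q [ 0.95  0.18  1.61 -0.    1.35 -0.21]
```

apply_moves --plan '[{"translation": [-0.04,-0.0428,-0.002],"angular": [0,0,0],"hand": 0},{"translation": [-0.04,-0.0428,-0.002],"angular": [0,0,0],"hand": 0},{"translation": [-0.04,-0.0428,-0.002],"angular": [0,0,0],"hand": 0},{"translation": [-0.04,-0.0428,-0.002],"angular": [0,0,0],"hand": 0},{"translation": [-0.04,-0.0428,-0.002],"angular": [0,0,0],"hand": 0},{"translation": [-0.04,-0.0428,-0.002],"angular": [0,0,0],"hand": 0},{"translation": [-0.04,-0.0428,-0.002],"angular": [0,0,0],"hand": 0},{"translation": [-0.04,-0.0428,-0.002],"angular": [0,0,0],"hand": 0},{"translation": [-0.04,-0.0428,-0.002],"angular": [0,0,0],"hand": 0},{"translation": [-0.04,-0.0428,-0.002],"angular": [0,0,0],"hand": 0}]'

```text
time_s: 1.65
eef_pos: [0.4259, -0.027, 0.2518]
eef_rot: [0.001, 0.204, 0.979, 0.0]
wrist_force: [0.9, 1.3, 0.0]
opening: -0.002
```

apply_moves --plan '[{"translation": [-0.04,-0.0428,0],"angular": [0,0,0],"hand": 0},{"translation": [-0.04,-0.0428,0],"angular": [0,0,0],"hand": 0},{"translation": [-0.04,-0.0428,0],"angular": [0,0,0],"hand": 0},{"translation": [-0.04,-0.0428,0],"angular": [0,0,0],"hand": 0},{"translation": [0,0,0],"angular": [0,0,0.179],"hand": 0},{"translation": [0,0,0],"angular": [0,0,0.179],"hand": 0},{"translation": [0,0,0],"angular": [0,0,0.179],"hand": 0},{"translation": [0,0,0],"angular": [0,0,0.179],"hand": 0},{"translation": [0,0,0],"angular": [0,0,0.179],"hand": 0},{"translation": [0,0,0],"angular": [0,0,0.179],"hand": 0}]'

```text
time_s: 2.9
eef_pos: [0.5037, -0.2458, 0.2513]
eef_rot: [-0.0, 0.678, 0.735, -0.0]
wrist_force: [-0.2, -0.2, -0.7]
opening: -0.002
```

Run:
```python
from h import *
p=b2w([0,-.052,.072])[0]
go([p[0],p[1],.13],Rt(YAW))
t=cam('top'); crop(t,280,130,420,230,5,'l1t'); s=cam('scene'); crop(s,120,130,260,250,4.5,'l1s')
```

```text
t 2.9 at [ 0.5037 -0.2458  0.2513] d [ 0.0038 -0.0022 -0.1213] tool-first: [-0.0025  0.0036  0.1213] rows 3.0
rot [-0.     -0.     -0.0069] deg 0.4 tool-after: [-0.0025  0.0036  0.1213]
F [-0.19 -0.2  -0.65] op -0.002 q [-0.67  0.13  1.62 -0.    1.39 -0.75]
```

apply_moves --plan '[{"translation": [-0.001,0.002,0.06],"angular": [0,0,0],"hand": 0},{"translation": [-0.001,0.002,0.06],"angular": [0,0,0],"hand": 0},{"translation": [0,0,0.005],"angular": [0,0,0],"hand": 0},{"translation": [-0.018,0,0.007],"angular": [0,0,0],"hand": 0},{"translation": [-0.018,0,0.007],"angular": [0,0,0],"hand": 0},{"translation": [-0.013,0,0.0075],"angular": [0,0,0],"hand": 0},{"translation": [-0.013,0,0.0075],"angular": [0,0,0],"hand": 0}]'

```text
time_s: 3.88
eef_pos: [0.5144, -0.3112, 0.0983]
eef_rot: [0.002, 0.676, 0.737, 0.0]
wrist_force: [3.3, 3.9, 2.1]
opening: -0.006
```

apply_moves --plan '[{"translation": [-0.009,0,0.012],"angular": [0,0,0],"hand": 0},{"translation": [-0.009,0,0.012],"angular": [0,0,0],"hand": 0},{"translation": [-0.0035,0,0.012],"angular": [0,0,0],"hand": 0},{"translation": [-0.0035,0,0.01],"angular": [0,0,0],"hand": 0},{"translation": [0,0,0],"angular": [0,0,0],"hand": 0}]'

```text
time_s: 4.5
eef_pos: [0.5143, -0.3335, 0.0497]
eef_rot: [-0.002, 0.676, 0.737, -0.0]
wrist_force: [-0.3, 0.7, 0.1]
opening: -0.003
```

Run:
```python
from h import *
go(b2w([0,-.14,-.002])[0],Rt(YAW))
s=cam('scene'); crop(s,120,130,260,250,4.5,'l2s')
```

```text
t 4.5 at [ 0.5143 -0.3335  0.0497] d [ 0.0008 -0.0022 -0.0017] tool-first: [-0.0023  0.0006  0.0017] rows 1.0
rot [-0.0023 -0.0021 -0.001 ] deg 0.2 tool-after: [-0.0023  0.0006  0.0017]
F [-0.29  0.65  0.05] op -0.003 q [-0.77  0.48  1.62 -0.    1.04 -0.85]
```

The lever is down and nearly level at (50,378), and a gap has opened at the pad. I'll press 4 mm more, then retreat above the caddy.

apply_moves --plan '[{"translation": [0,0,0.003],"angular": [0,0,0],"hand": 0},{"translation": [0,0,0.002],"angular": [0,0,0],"hand": 0},{"translation": [0,0,0],"angular": [0,0,0],"hand": 0}]'

```text
time_s: 4.92
eef_pos: [0.5151, -0.3339, 0.0462]
eef_rot: [-0.0, 0.676, 0.737, -0.0]
wrist_force: [-1.9, 0.2, 1.2]
opening: 0.002
```

apply_moves --plan '[{"translation": [0,0,-0.05],"angular": [0,0,0],"hand": 0},{"translation": [0,0,-0.06],"angular": [0,0,0],"hand": 0},{"translation": [0,0,-0.05],"angular": [0,0,0],"hand": 0.085},{"translation": [0.05,0,0],"angular": [0,0,0],"hand": 0.085},{"translation": [0.05,0,0],"angular": [0,0,0],"hand": 0.085},{"translation": [0.037,0,0],"angular": [0,0,0],"hand": 0.085},{"translation": [0,0,0],"angular": [0,0,0],"hand": 0.085}]'

```text
time_s: 5.8
eef_pos: [0.5035, -0.1951, 0.2063]
eef_rot: [-0.0, 0.675, 0.738, 0.0]
wrist_force: [-0.6, 0.2, -0.2]
opening: 0.995
```

Run:
```python
from h import *
go(b2w([0,0,.022])[0],Rt(YAW))
t=cam('top'); crop(t,280,170,420,230,5.7,'l3t');s=cam('scene'); crop(s,90,130,260,250,4.5,'l3s')
```

```text
t 5.8 at [ 0.5035 -0.1951  0.2063] d [-0.0005 -0.0011 -0.1343] tool-first: [-0.0011 -0.0006  0.1343] rows 3.0
rot [ 0.0002 -0.0005  0.0022] deg 0.1 tool-after: [-0.001  -0.0006  0.1343]
F [-0.56  0.18 -0.22] op 0.995 q [-0.59  0.13  1.72  0.    1.29 -0.68]
```

The lever at (140,385) is fully open and the pad is off the caddy. Next I grip the finished caddy across the vise's x.

apply_moves --plan '[{"translation": [0,0,0.046],"angular": [0,0,0],"hand": 0.085},{"translation": [0,0,0.046],"angular": [0,0,0],"hand": 0.085},{"translation": [-0.001,0,0.046],"angular": [0,0,0],"hand": 0.085},{"translation": [0,0,0],"angular": [0,0,0],"hand": 0.04},{"translation": [0,0,0],"angular": [0,0,0],"hand": 0.04},{"translation": [0,0,0],"angular": [0,0,0],"hand": 0.04},{"translation": [0,0,0],"angular": [0,0,0],"hand": 0.04},{"translation": [0,0,0],"angular": [0,0,0],"hand": 0.04}]'

```text
time_s: 6.9
eef_pos: [0.5048, -0.1997, 0.0698]
eef_rot: [0.002, 0.676, 0.737, 0.0]
wrist_force: [0.1, -2.9, 3.3]
opening: 0.597
```

apply_moves --plan '[{"translation": [0,0,-0.02],"angular": [0,0,0],"hand": 0.04},{"translation": [0,0,-0.04],"angular": [0,0,0],"hand": 0.04},{"translation": [0,0,-0.04],"angular": [0,0,0],"hand": 0.04},{"translation": [0,0,0],"angular": [0,0,0],"hand": 0.04}]'

```text
time_s: 7.4
eef_pos: [0.5057, -0.1996, 0.1719]
eef_rot: [0.003, 0.676, 0.737, 0.001]
wrist_force: [1.0, -0.3, -3.1]
opening: 0.599
```

Run:
```python
from h import *
go([.671,-.137,.168],Rt(YAW))
s=cam('scene'); crop(s,90,80,260,270,3.1,'d1s')
```

```text
t 7.4 at [ 0.5057 -0.1996  0.1719] d [ 0.1653  0.0626 -0.0039] tool-first: [0.0482 0.1701 0.0047] rows 3.0
rot [ 0.0055  0.0041 -0.0008] deg 0.4 tool-after: [0.048  0.1701 0.0039]
F [ 1.01 -0.3  -3.09] op 0.599 q [-0.59  0.17  1.75  0.    1.22 -0.68]
```

Caddy held, lid at (262,235), weight about 3 N. I'll carry it over the tray and turn 90° so the fingers open along the tray's long side.

apply_moves --plan '[{"translation": [0.016,0.0567,0],"angular": [0,0,0],"hand": 0.04},{"translation": [0.016,0.0567,0],"angular": [0,0,0],"hand": 0.04},{"translation": [0.016,0.0567,0],"angular": [0,0,0],"hand": 0.04}]'

```text
time_s: 7.82
eef_pos: [0.6692, -0.1349, 0.1655]
eef_rot: [-0.002, 0.676, 0.737, -0.001]
wrist_force: [-0.1, -1.5, -2.4]
opening: 0.605
```

apply_moves --plan '[{"translation": [0,0,0],"angular": [0,0,-0.17],"hand": 0.04},{"translation": [0,0,0],"angular": [0,0,-0.17],"hand": 0.04},{"translation": [0,0,0],"angular": [0,0,-0.17],"hand": 0.04},{"translation": [0,0,0],"angular": [0,0,-0.17],"hand": 0.04},{"translation": [0,0,0],"angular": [0,0,-0.17],"hand": 0.04},{"translation": [0,0,0],"angular": [0,0,-0.17],"hand": 0.04},{"translation": [0,0,0],"angular": [0,0,-0.17],"hand": 0.04},{"translation": [0,0,0],"angular": [0,0,-0.17],"hand": 0.04},{"translation": [0,0,0],"angular": [0,0,-0.17],"hand": 0.04},{"translation": [0,0,0],"angular": [0,0,0],"hand": 0.04}]'

```text
time_s: 9.07
eef_pos: [0.6677, -0.1355, 0.1655]
eef_rot: [-0.002, -0.022, 1.0, 0.001]
wrist_force: [0.1, -0.8, -2.0]
opening: 0.605
```

Run:
```python
from h import *
go([.671,-.137,.0275],Rt(1.617))
s=cam('scene'); crop(s,130,80,300,290,2.8,'d2s')
```

```text
t 9.07 at [ 0.6677 -0.1355  0.1655] d [ 0.0033 -0.0015 -0.138 ] tool-first: [-0.0038 -0.0019  0.138 ] rows 3.0
rot [ 0.0019 -0.0039 -0.0024] deg 0.3 tool-after: [-0.0032 -0.0016  0.138 ]
F [ 0.08 -0.75 -1.95] op 0.605 q [-0.37  0.47  1.37  0.    1.31 -1.99]
```

apply_moves --plan '[{"translation": [-0.003,-0.002,0.042],"angular": [0,0,0],"hand": 0.04},{"translation": [0,0,0.042],"angular": [0,0,0],"hand": 0.04},{"translation": [0,0,0.035],"angular": [0,0,0],"hand": 0.04},{"translation": [0,0,0.01],"angular": [0,0,0],"hand": 0.04},{"translation": [0,0,0],"angular": [0,0,0],"hand": 0.04}]'

```text
time_s: 9.75
eef_pos: [0.6717, -0.1379, 0.0387]
eef_rot: [-0.001, -0.022, 1.0, 0.0]
wrist_force: [-0.2, -0.0, -2.0]
opening: 0.601
```

Run:
```python
from h import *
go([.671,-.137,.0275],Rt(1.617))
s=cam('scene'); crop(s,150,120,260,290,3.5,'d3s')
```

```text
t 9.75 at [ 0.6717 -0.1379  0.0387] d [-0.0007  0.0009 -0.0112] tool-first: [0.0007 0.0009 0.0112] rows 1.0
rot [ 0.0006 -0.0013 -0.0024] deg 0.2 tool-after: [0.0007 0.0009 0.0112]
F [-0.2  -0.04 -1.98] op 0.601 q [-0.38  0.63  1.42  0.    1.1  -1.99]
```

Caddy (190,465) is inside the tray, hovering. I'll lower it in small steps, watching the force.

apply_moves --plan '[{"translation": [0,0,0.004],"angular": [0,0,0],"hand": 0.04},{"translation": [0,0,0.003],"angular": [0,0,0],"hand": 0.04},{"translation": [0,0,0.002],"angular": [0,0,0],"hand": 0.04},{"translation": [0,0,0],"angular": [0,0,0],"hand": 0.04}]'

```text
time_s: 10.3
eef_pos: [0.672, -0.138, 0.0302]
eef_rot: [-0.0, -0.023, 1.0, 0.0]
wrist_force: [0.2, 0.4, -2.0]
opening: 0.598
```

apply_moves --plan '[{"translation": [0,0,0.003],"angular": [0,0,0],"hand": 0.04},{"translation": [0,0,0.001],"angular": [0,0,0],"hand": 0.04},{"translation": [0,0,0],"angular": [0,0,0],"hand": 0.04}]'

```text
time_s: 10.68
eef_pos: [0.672, -0.138, 0.0261]
eef_rot: [-0.0, -0.023, 1.0, 0.0]
wrist_force: [0.1, 0.0, -2.5]
opening: 0.598
```

apply_moves --plan '[{"translation": [0,0,0.0015],"angular": [0,0,0],"hand": 0.04},{"translation": [0,0,0],"angular": [0,0,0],"hand": 0.04}]'

```text
time_s: 10.92
eef_pos: [0.6723, -0.1381, 0.0258]
eef_rot: [0.0, -0.023, 1.0, -0.0]
wrist_force: [-3.8, 0.5, 4.4]
opening: 0.601
```

apply_moves --plan '[{"translation": [0,0,0],"angular": [0,0,0],"hand": 0.065},{"translation": [0,0,0],"angular": [0,0,0],"hand": 0.07},{"translation": [0,0,0],"angular": [0,0,0],"hand": 0.07},{"translation": [0,0,-0.03],"angular": [0,0,0],"hand": 0.07},{"translation": [0,0,-0.05],"angular": [0,0,0],"hand": 0.07},{"translation": [0,0,-0.06],"angular": [0,0,0],"hand": 0.07},{"translation": [0,0,-0.06],"angular": [0,0,0],"hand": 0.085}]'

```text
time_s: 11.8
eef_pos: [0.6719, -0.138, 0.2264]
eef_rot: [-0.0, -0.023, 1.0, 0.0]
wrist_force: [0.1, -0.6, -0.2]
opening: 0.986
```

Run:
```python
from h import *
go([.50,.07,.2],Rt(1.5))
s=cam('scene'); crop(s,120,150,430,290,2.5,'d4s')
t=cam('top'); crop(t,120,110,400,260,2.8,'d4t')
```

```text
t 11.8 at [ 0.6719 -0.138   0.2264] d [-0.1719  0.208  -0.0264] tool-first: [0.1623 0.2155 0.0265] rows 4.0
rot [ 1.000e-04 -2.000e-04  1.159e-01] deg 6.6 tool-after: [0.1862 0.1953 0.0264]
F [ 0.1  -0.56 -0.24] op 0.986 q [-0.38  0.43  1.3   0.    1.41 -1.99]
```

The finished caddy is upright in the tray (scene crop (208,255)) and the mat pieces are unmoved. Now the tall caddy: tool tilted forward 50° so a 90° turn stands it up.

Run:
```python
from h import *
go([.499,.0741,.20],Rt(1.49))
```

```text
t 11.9 at [ 0.6764 -0.1396  0.2348] d [-0.1774  0.2137 -0.0348] tool-first: [0.1679 0.2217 0.0311] rows 4.0
rot [-0.0054  0.0146  0.1262] deg 7.3 tool-after: [0.194  0.1987 0.0348]
F [ 1.   -0.96  0.37] op 0.997 q [-0.37  0.42  1.3   0.    1.41 -1.99]
```

apply_moves --plan '[{"translation": [0.042,0.055,0.005],"angular": [0,0,0],"hand": 0.085},{"translation": [0.042,0.055,0.005],"angular": [0,0,0],"hand": 0.085},{"translation": [0.042,0.055,0.005],"angular": [0,0,0],"hand": 0.085},{"translation": [0.042,0.055,0.005],"angular": [0,0,0],"hand": 0.085},{"translation": [0,0,0],"angular": [0,0,0.127],"hand": 0.085},{"translation": [0,0,0],"angular": [0,-0.175,0],"hand": 0.085},{"translation": [0,0,0],"angular": [0,-0.175,0],"hand": 0.085},{"translation": [0,0,0],"angular": [0,-0.175,0],"hand": 0.085},{"translation": [0,0,0],"angular": [0,-0.175,0],"hand": 0.085},{"translation": [0,0,0],"angular": [0,-0.175,0],"hand": 0.085}]'

```text
time_s: 13.15
eef_pos: [0.5118, 0.0527, 0.2079]
eef_rot: [0.427, 0.037, 0.903, -0.018]
wrist_force: [1.5, 1.8, 0.1]
opening: 0.997
```

Run:
```python
from h import *
a=[np.cos(1.49),np.sin(1.49),0]
go([.499,.0741,.018],Rt(1.49,-np.radians(50),a))
s=cam('scene'); crop(s,200,80,430,260,3,'n1s')
```

```text
t 13.15 at [0.5118 0.0527 0.2079] d [-0.0128  0.0214 -0.1899] tool-first: [0.1559 0.0205 0.1093] rows 4.0
rot [-0.0024  0.01   -0.0002] deg 0.6 tool-after: [0.1548 0.0203 0.1109]
F [1.46 1.84 0.08] op 0.997 q [-0.17 -0.4   2.44  0.29  0.24 -1.91]
```

apply_moves --plan '[{"translation": [0,0.0203,0],"angular": [0,0,0],"hand": 0.085},{"translation": [0.031,0,0.022],"angular": [0,0,0],"hand": 0.085},{"translation": [0.031,0,0.022],"angular": [0,0,0],"hand": 0.085},{"translation": [0.031,0,0.022],"angular": [0,0,0],"hand": 0.085},{"translation": [0.031,0,0.022],"angular": [0,0,0],"hand": 0.085},{"translation": [0.02,0,0.014],"angular": [0,0,0],"hand": 0.085},{"translation": [0,0,0],"angular": [0,0,0],"hand": 0.085}]'

```text
time_s: 14.08
eef_pos: [0.4844, 0.0745, 0.1003]
eef_rot: [0.384, 0.039, 0.922, -0.018]
wrist_force: [0.2, -0.3, 0.8]
opening: 0.997
```

Run:
```python
from h import *
a=[np.cos(1.49),np.sin(1.49),0]
go([.499,.0741,.018],Rt(1.49,-np.radians(50),a))
s=cam('scene'); crop(s,220,120,350,240,4.5,'n2s'); t=cam('top'); crop(t,200,180,280,250,7,'n2t')
```

```text
t 14.07 at [0.4844 0.0745 0.1003] d [ 0.0146 -0.0004 -0.0823] tool-first: [0.0481 0.0011 0.0683] rows 2.0
rot [-0.0064 -0.0844 -0.001 ] deg 4.9 tool-after: [0.0536 0.0008 0.064 ]
F [ 0.21 -0.26  0.76] op 0.997 q [-0.09 -0.13  2.48  0.27  0.   -1.84]
```

Joint 5 has hit its lower limit of 0, so a 50° forward tilt isn't reachable here. I'll identify the kinematics from the readings so far and pick a feasible tilt pair.

```bash
cat > kin.py <<'E'
from h import *
from scipy.optimize import least_squares
# data: q, pos, quat
D=[([.954,.181,1.607,0,1.354,-.206],[.2296,.5271,.2311],[0,.204,.979,0]),
([-.67,.13,1.62,0,1.39,-.75],[.5037,-.2458,.2513],[0,.678,.735,0]),
([-.77,.48,1.62,0,1.04,-.85],[.5143,-.3335,.0497],[0,.676,.737,0]),
([-.37,.47,1.37,0,1.31,-1.99],[.6677,-.1355,.1655],[0,-.022,1,0]),
([-.38,.63,1.42,0,1.10,-1.99],[.6717,-.1379,.0387],[0,-.022,1,0]),
([-.59,.17,1.75,0,1.22,-.68],[.5057,-.1996,.1719],[0,.676,.737,0]),
([-.17,-.40,2.44,.29,.24,-1.91],[.5118,.0527,.2079],[.427,.037,.903,-.018]),
([-.09,-.13,2.48,.27,0,-1.84],[.4844,.0745,.1003],[.384,.039,.922,-.018])]
def rx(a):return R.from_euler('x',a)
def ry(a):return R.from_euler('y',a)
def rz(a):return R.from_euler('z',a)
def fk(q,p,s):
    a,d1,L2,b,L3,lat,L6,o1,o6=p
    r=rz(q[0]+o1); P=r.apply([a,lat,d1]); r=r*ry(q[1]); P=P+r.apply([0,0,L2])
    r=r*ry(q[2]); P=P+r.apply([b,0,L3]); r=r*rz(s[0]*q[3]); r=r*ry(q[4]); r=r*rz(s[1]*q[5]+o6); P=P+r.apply([0,0,L6]); return P,r
def fit():
    best=None
    for s in [(1,1),(-1,1),(1,-1),(-1,-1)]:
      for o6 in (0,1.57,3.14,-1.57):
        def f(p):
            e=[]
            for q,P,Q in D:
                A,r=fk(q,p,s); e+=list((A-P)*10); e+=list((r.inv()*rot(Q)).as_rotvec())
            return e
        l=least_squares(f,[0,.35,.35,0,.35,.1,.25,0,o6],loss='soft_l1',f_scale=.1)
        if best is None or l.cost<best[0]: best=(l.cost,l.x,s)
    return best
if __name__=='__main__':
    b=fit(); print(b)
    for q,P,Q in D: A,r=fk(q,b[1],b[2]); print((A-P).round(3),(r.inv()*rot(Q)).as_rotvec().round(2))
    np.savez('kin.npz',p=b[1],s=b[2])
E
python3 kin.py
```

```text
(np.float64(0.004482850200811165), array([4.83149520e-04, 3.19608019e-01, 4.38774228e-01, 8.86300038e-02,
       5.16019370e-01, 1.15467482e-01, 3.21677472e-01, 4.10957580e-03,
       1.57347592e+00]), (1, 1))
[0.    0.001 0.001] [-0. -0.  0.]
[ 0.    -0.003  0.003] [0. 0. 0.]
[ 0.001 -0.002  0.   ] [ 0.  0. -0.]
[-0.     0.003  0.001] [ 0.   -0.01  0.01]
[-0.003 -0.002 -0.003] [ 0.   -0.01 -0.  ]
[-0.     0.003 -0.001] [0.   0.   0.01]
[-0.001  0.001 -0.003] [ 0.   -0.01 -0.  ]
[ 0.001 -0.     0.003] [ 0.    0.   -0.01]
```

```bash
cat >> kin.py <<'E'
Z=np.load('kin.npz') if __import__('os').path.exists('kin.npz') else None
LO=np.array([-2.99,-.89,.3,-1.14,0,-3.12]);HI=np.array([2.99,2.07,2.58,4.28,2.63,3.12])
def ik(P,r,q0):
    def f(q):
        A,B=fk(q,Z['p'],tuple(Z['s'])); return np.r_[(A-P)*10,(B.inv()*r).as_rotvec()]
    l=least_squares(f,np.clip(q0,LO+1e-3,HI-1e-3),bounds=(LO,HI)); return l.x,np.abs(l.fun).max()
E
cat > feas.py <<'E'
from kin import *
def tcp(G,th,phi,off=.022):
    a=np.array([np.cos(th),np.sin(th),0]); r=Rt(th,np.radians(phi),a) if phi else Rt(th); return G+r.apply([0,0,off]),r
q0=np.array([-.1,.1,2.0,0,.6,-1.85])
for name,G,th in [('tall',[.4815,.0755,.033],1.49),('A',[.4755,.172,.035],1.571),('B',[.477,.2765,.035],1.50),('C',[.47,.3815,.035],1.67)]:
    print(name)
    for phi in (-40,-30,-20,-10,40,50,60,70,80):
        q=q0
        P,r=tcp(np.array(G)+[0,0,.0 if phi<0 else .01],th,phi)
        q,e=ik(P,r,q0+[np.arctan2(G[1],G[0])-.15,0,0,0,.5 if phi>0 else 0,0]); print(phi,P.round(3),q.round(2),round(e,4))
E
python3 feas.py
```

```text
tall
-40 [0.496 0.074 0.016] [-0.09  0.17  2.35 -1.14  0.   -0.44] 0.0807
-30 [0.492 0.075 0.014] [-0.09  0.17  2.31  0.01  0.15 -1.59] 0.0
-20 [0.489 0.075 0.012] [-0.09  0.19  2.2   0.    0.41 -1.58] 0.0
-10 [0.485 0.075 0.011] [-0.09  0.24  2.08  0.    0.64 -1.58] 0.0
40 [0.467 0.077 0.026] [-0.09  0.74  1.45 -0.    1.65 -1.58] 0.0
50 [0.465 0.077 0.029] [-0.09  0.86  1.33 -0.    1.83 -1.58] 0.0
60 [0.463 0.077 0.032] [-0.09  0.98  1.21 -0.    2.   -1.58] 0.0
70 [0.461 0.077 0.035] [-0.09  1.09  1.11 -0.    2.16 -1.58] 0.0
80 [0.46  0.077 0.039] [-0.09  1.2   1.01 -0.    2.32 -1.58] 0.0
A
-40 [0.49  0.172 0.018] [ 0.11  0.2   2.32 -0.53  0.   -0.96] 0.0743
-30 [0.486 0.172 0.016] [ 0.16  0.21  2.25 -0.45  0.19 -0.98] 0.0
-20 [0.483 0.172 0.014] [ 0.14  0.22  2.15 -0.12  0.43 -1.33] 0.0
-10 [0.479 0.172 0.013] [ 0.13  0.27  2.03 -0.04  0.66 -1.42] 0.0
40 [0.461 0.172 0.028] [ 0.08  0.76  1.41  0.05  1.67 -1.5 ] 0.0
50 [0.459 0.172 0.031] [ 0.08  0.88  1.29  0.06  1.85 -1.51] 0.0
60 [0.456 0.172 0.034] [ 0.07  1.    1.17  0.07  2.02 -1.5 ] 0.0
70 [0.455 0.172 0.037] [ 0.07  1.11  1.
[... 578 characters left out ...]
[ 0.18  1.15  0.98  0.29  2.2  -1.31] 0.0
80 [0.455 0.278 0.041] [ 0.17  1.27  0.88  0.35  2.36 -1.28] 0.0
C
-40 [0.484 0.383 0.018] [ 0.65  0.42  2.   -1.14  0.36 -0.  ] 0.0522
-30 [0.481 0.383 0.016] [ 0.61  0.4   1.96 -0.68  0.4  -0.47] 0.0
-20 [0.477 0.382 0.014] [ 0.56  0.42  1.87 -0.29  0.56 -0.88] 0.0
-10 [0.474 0.382 0.013] [ 0.52  0.46  1.77 -0.1   0.76 -1.08] 0.0
40 [0.456 0.38  0.028] [ 0.39  0.91  1.14  0.19  1.77 -1.31] 0.0
50 [0.453 0.38  0.031] [ 0.38  1.03  1.    0.23  1.95 -1.3 ] 0.0
60 [0.451 0.38  0.034] [ 0.37  1.15  0.87  0.28  2.13 -1.28] 0.0
70 [0.449 0.379 0.037] [ 0.36  1.27  0.75  0.34  2.31 -1.25] 0.0
80 [0.448 0.379 0.041] [ 0.36  1.39  0.63  0.42  2.47 -1.19] 0.0
```

The fitted model reproduces all eight poses within 3 mm. A tilt of -25° at the grasp and +65° at the placing is feasible for every piece, so I'll use that.

apply_moves --plan '[{"translation": [0,0,-0.02],"angular": [0,0.175,0],"hand": 0.085},{"translation": [0,0,0],"angular": [0,0.175,0],"hand": 0.085},{"translation": [0,0,0],"angular": [0,0,0],"hand": 0.085}]'

```text
time_s: 14.55
eef_pos: [0.479, 0.0795, 0.1141]
eef_rot: [0.238, 0.038, 0.97, -0.006]
wrist_force: [-0.2, -0.7, -0.3]
opening: 0.998
```

```bash
cat >> h.py <<'E'
def tcp(G,th,phi,off=.022):
    a=np.array([np.cos(th),np.sin(th),0]); r=Rt(th,np.radians(phi),a) if phi else Rt(th); return np.array(G)+r.apply([0,0,off]),r
E
python3 - <<'E'
from h import *
go(*tcp([.4815,.0755,.033],1.49,-25))
E
```

```text
t 14.55 at [0.479  0.0795 0.1141] d [ 0.0118 -0.0048 -0.101 ] tool-first: [ 0.036  -0.0045  0.0951] rows 2.0
rot [0.0079 0.0452 0.0014] deg 2.6 tool-after: [ 0.0317 -0.0038  0.0967]
F [-0.25 -0.66 -0.34] op 0.998 q [-0.09 -0.15  2.29  0.02  0.52 -1.6 ]
```

apply_moves --plan '[{"translation": [0,-0.004,0],"angular": [0,0.045,0],"hand": 0.085},{"translation": [0.011,0,0.032],"angular": [0,0,0],"hand": 0.085},{"translation": [0.011,0,0.032],"angular": [0,0,0],"hand": 0.085},{"translation": [0.01,0,0.032],"angular": [0,0,0],"hand": 0.085},{"translation": [0,0,0],"angular": [0,0,0],"hand": 0.085}]'

```text
time_s: 15.18
eef_pos: [0.4812, 0.0763, 0.0062]
eef_rot: [0.21, 0.038, 0.977, -0.005]
wrist_force: [0.1, -0.4, -0.3]
opening: 0.994
```

Run:
```python
from h import *
go(*tcp([.4815,.0755,.033],1.49,-25))
s=cam('scene'); crop(s,220,120,350,240,4.5,'n3s'); t=cam('top'); crop(t,200,180,280,250,7,'n3t')
```

```text
t 15.18 at [0.4812 0.0763 0.0062] d [ 0.0095 -0.0016  0.0069] tool-first: [-0.0116 -0.0008 -0.0024] rows 1.0
rot [ 0.0082 -0.014   0.0015] deg 0.9 tool-after: [-0.0117 -0.0008 -0.0022]
F [ 0.13 -0.37 -0.26] op 0.994 q [-0.1   0.17  2.27  0.05  0.28 -1.64]
```

Both fingers straddle the tall caddy at (250,310). I'll correct back 12 mm along tool -x and close.

apply_moves --plan '[{"translation": [-0.0116,-0.001,-0.002],"angular": [0,-0.01,0],"hand": 0.085},{"translation": [0,0,0],"angular": [0,0,0],"hand": 0.035},{"translation": [0,0,0],"angular": [0,0,0],"hand": 0.035},{"translation": [0,0,0],"angular": [0,0,0],"hand": 0.035},{"translation": [0,0,0],"angular": [0,0,0],"hand": 0.035},{"translation": [0,0,0],"angular": [0,0,0],"hand": 0.035}]'

```text
time_s: 16.02
eef_pos: [0.4952, 0.0743, 0.0173]
eef_rot: [0.218, 0.037, 0.975, -0.005]
wrist_force: [-6.9, -0.2, 13.6]
opening: 0.532
```

Run:
```python
from h import *
P,Q,o=pose()
go(P+[0,0,.07])
s=cam('scene'); crop(s,220,120,350,240,4.5,'n4s')
```

```text
t 16.02 at [0.4952 0.0743 0.0173] d [0.   0.   0.07] tool-first: [-0.0298  0.0005 -0.0633] rows 2.0
F [-6.9  -0.19 13.59] op 0.532 q [-0.1   0.16  2.25  0.06  0.29 -1.64]
```

apply_moves --plan '[{"translation": [-0.01,0,-0.021],"angular": [0,0,0],"hand": 0.035},{"translation": [-0.01,0,-0.021],"angular": [0,0,0],"hand": 0.035},{"translation": [-0.012,0,-0.025],"angular": [0,0,0],"hand": 0.035},{"translation": [0,0,0],"angular": [0,0,0],"hand": 0.035}]'

```text
time_s: 16.58
eef_pos: [0.4966, 0.0736, 0.0925]
eef_rot: [0.219, 0.038, 0.975, -0.005]
wrist_force: [0.6, -0.5, -2.8]
opening: 0.533
```

apply_moves --plan '[{"translation": [0,0,0],"angular": [0,0.1745,0],"hand": 0.035},{"translation": [0,0,0],"angular": [0,0.1745,0],"hand": 0.035},{"translation": [0,0,0],"angular": [0,0.1745,0],"hand": 0.035},{"translation": [0,0,0],"angular": [0,0.1745,0],"hand": 0.035},{"translation": [0,0,0],"angular": [0,0.1745,0],"hand": 0.035},{"translation": [0,0,0],"angular": [0,0.1745,0],"hand": 0.035},{"translation": [0,0,0],"angular": [0,0.1745,0],"hand": 0.035},{"translation": [0,0,0],"angular": [0,0.1745,0],"hand": 0.035},{"translation": [0,0,0],"angular": [0,0.1745,0],"hand": 0.035},{"translation": [0,0,0],"angular": [0,0,0],"hand": 0.035}]'

```text
time_s: 17.82
eef_pos: [0.4919, 0.0737, 0.0828]
eef_rot: [-0.541, 0.03, 0.84, 0.024]
wrist_force: [-0.3, 0.4, -2.7]
opening: 0.528
```

Run:
```python
from h import *
P,Q,o=pose()
go(P,tcp([.4815,.0755,.033],1.49,65)[1])
s=cam('scene'); crop(s,200,80,350,240,3.6,'n5s'); t=cam('top'); crop(t,180,120,300,250,4.5,'n5t')
```

```text
t 17.82 at [0.4919 0.0737 0.0828] d [0. 0. 0.] tool-first: [0. 0. 0.] rows 0.0
rot [-0.0012 -0.0094  0.0082] deg 0.7 tool-after: [0. 0. 0.]
F [-0.26  0.38 -2.7 ] op 0.528 q [-0.09  1.01  1.08 -0.01  2.19 -1.59]
```

Run:
```python
from h import *
go([.457,.0737,.038]); t=ctrl.camera('top'); print(pix2plane(t,256,120,.03)); P,Q,o=pose(); print('1mm down',Q.inv().apply([0,0,-1]).round(3))
```

```text
t 17.93 at [0.4944 0.0738 0.0885] d [-0.0374 -0.0001 -0.0505] tool-first: [-0.0299 -0.0032  0.0552] rows 1.0
F [ 0.6  -0.46 -0.87] op 0.532 q [-0.09  1.    1.08 -0.01  2.19 -1.59]
[0.77759821 0.04784784 0.03      ]
1mm down [-0.904 -0.007  0.427]
```

apply_moves --plan '[{"translation": [-0.01,0,0.0184],"angular": [0,0.01,0],"hand": 0.035},{"translation": [-0.01,0,0.0184],"angular": [0,0,0],"hand": 0.035},{"translation": [-0.01,0,0.0184],"angular": [0,0,0],"hand": 0.035},{"translation": [0,0,0],"angular": [0,0,0],"hand": 0.035},{"translation": [0,0,0],"angular": [0,0,0],"hand": 0.035}]'

```text
time_s: 18.6
eef_pos: [0.4584, 0.0768, 0.0414]
eef_rot: [-0.539, 0.03, 0.841, 0.023]
wrist_force: [0.3, -0.5, -2.6]
opening: 0.53
```

Run:
```python
from h import *
s=cam('scene'); crop(s,200,80,350,240,3.6,'n6s');
P,Q,o=pose()
go([.457,.0737,.032],tcp([.4815,.0755,.033],1.49,65)[1])
```

```text
t 18.65 at [0.4587 0.0768 0.0414] d [-0.0017 -0.0031 -0.0094] tool-first: [-0.0079 -0.0033  0.0052] rows 1.0
rot [-0.0018 -0.0052  0.0082] deg 0.6 tool-after: [-0.0079 -0.0032  0.0053]
F [ 0.38 -1.03 -3.37] op 0.528 q [-0.09  1.02  1.18 -0.01  2.09 -1.58]
```

The arm hides the piece, so I'll creep down along vertical and watch the force.

apply_moves --plan '[{"translation": [-0.0036,0,0.0017],"angular": [0,0,0],"hand": 0.035},{"translation": [-0.0027,0,0.0013],"angular": [0,0,0],"hand": 0.035},{"translation": [0,0,0],"angular": [0,0,0],"hand": 0.035}]'

```text
time_s: 19.02
eef_pos: [0.4585, 0.0768, 0.0355]
eef_rot: [-0.541, 0.03, 0.84, 0.023]
wrist_force: [1.8, 0.9, 9.4]
opening: 0.527
```

apply_moves --plan '[{"translation": [-0.0018,0,0.0008],"angular": [0,0,0],"hand": 0.035},{"translation": [0,0,0],"angular": [0,0,0],"hand": 0.035}]'

```text
time_s: 19.27
eef_pos: [0.4586, 0.0768, 0.0355]
eef_rot: [-0.542, 0.03, 0.84, 0.023]
wrist_force: [1.5, -0.3, 19.2]
opening: 0.529
```

Contact at 19 N. Releasing and backing out along the tool axis.

apply_moves --plan '[{"translation": [0,0,0],"angular": [0,0,0],"hand": 0.06},{"translation": [0,0,0],"angular": [0,0,0],"hand": 0.075},{"translation": [0,0,0],"angular": [0,0,0],"hand": 0.075},{"translation": [0,0,-0.03],"angular": [0,0,0],"hand": 0.075},{"translation": [0,0,-0.04],"angular": [0,0,0],"hand": 0.075},{"translation": [0.03,0,-0.03],"angular": [0,0,0],"hand": 0.075},{"translation": [0.05,0,0],"angular": [0,0,0],"hand": 0.085},{"translation": [0.05,0,0],"angular": [0,0,0],"hand": 0.085}]'

```text
time_s: 20.27
eef_pos: [0.4939, 0.073, 0.1915]
eef_rot: [-0.541, 0.03, 0.84, 0.023]
wrist_force: [0.6, -0.5, 0.7]
opening: 0.992
```

apply_moves --plan '[{"translation": [0.03,0,0],"angular": [0,-0.175,0],"hand": 0.085},{"translation": [0,0,0],"angular": [0,-0.175,0],"hand": 0.085},{"translation": [0,0,0],"angular": [0,-0.175,0],"hand": 0.085},{"translation": [0,0,0],"angular": [0,-0.175,0],"hand": 0.085},{"translation": [0,0,0],"angular": [0,-0.175,0],"hand": 0.085},{"translation": [0,0,0],"angular": [0,-0.175,0],"hand": 0.085},{"translation": [0,0,0],"angular": [0,-0.084,0],"hand": 0.085}]'

```text
time_s: 21.15
eef_pos: [0.4812, 0.0741, 0.2189]
eef_rot: [-0.002, 0.038, 0.999, 0.003]
wrist_force: [-0.2, 0.4, 0.1]
opening: 0.997
```

Run:
```python
from h import *
s=cam('scene'); crop(s,120,100,430,290,2.5,'n7s'); t=cam('top'); crop(t,120,110,400,260,2.8,'n7t')
go([.45,.077,.25],Rt(1.49))
```

```text
t 21.25 at [0.4806 0.0742 0.2187] d [-0.0306  0.0028  0.0313] tool-first: [ 0.0309  0.0007 -0.0311] rows 1.0
rot [ 0.0067 -0.0077  0.0056] deg 0.7 tool-after: [ 0.0307  0.0003 -0.0313]
F [ 0.13  0.43 -0.42] op 0.994 q [-0.1  -0.    1.83  0.01  1.32 -1.59]
```

The tall caddy is standing upright, lid up (scene crop (383,205)), and the other pieces are unchanged. I'll measure it and the now empty vise.

Run:
```python
from h import *
s=cam('scene');t=cam('top'); crop(s,250,150,300,210,9,'n8s'); crop(s,140,180,240,240,7,'v8s'); crop(t,285,190,375,240,8,'v8t')
print(pix2plane(s,120+381/2.5,100+178/2.5,.087))
def up(cx,cy,yaw,L,w,lh,lw,z0=.003):
    r=R.from_euler('z',yaw); return [r.apply(b)+[cx,cy,z0] for b in (box(-w/2,w/2,-w/2,w/2,0,L-lh),box(-lw/2,lw/2,-lw/2,lw/2,L-lh,L))]
overlay(s,[(P,(0,255,0)) for P in up(.467,.078,-.08,.084,.046,.01,.034)],250,150,310,210,9,'n8s')
for nut in (0,): 
  v=[(b2w(box(-.02,.02,.026,.050,0,.036)),(0,0,255)),(b2w(box(-.02,.02,-.0665,-.0285,0,.036)),(255,0,0)),(b2w(box(-.034,.034,.128,.142,-.044,.024)),(255,255,0)),(b2w(box(-.03,.03,-.045,.045,-.001,0)),(0,255,0))]
  overlay(s,v,140,170,250,240,7,'v8s'); overlay(t,v,285,190,385,240,8,'v8t')
```

```text
[0.46987129 0.07486019 0.087     ]
```

apply_moves --plan '[{"translation": [0.0136,0.002,0],"angular": [0,0,0.1745],"hand": 0.085},{"translation": [0,0,0],"angular": [0,0,0.1745],"hand": 0.085},{"translation": [0,0,0],"angular": [0,0,0.1745],"hand": 0.085},{"translation": [0,0,0],"angular": [0,0,0.1745],"hand": 0.085},{"translation": [0,0,0],"angular": [0,0,0.1745],"hand": 0.085},{"translation": [0,0,0],"angular": [0,0,0.1745],"hand": 0.085},{"translation": [0,0,0],"angular": [0,0,0.1745],"hand": 0.085},{"translation": [0,0,0],"angular": [0,0,0.1745],"hand": 0.085},{"translation": [0,0,0],"angular": [0,0,0.1745],"hand": 0.085},{"translation": [0,0,0],"angular": [0,0,0],"hand": 0.085}]'

```text
time_s: 22.6
eef_pos: [0.4691, 0.0766, 0.218]
eef_rot: [-0.006, 0.733, 0.68, -0.001]
wrist_force: [0.6, -0.2, -0.3]
opening: 0.994
```

Run:
```python
from h import *
go([.467,.0765,.033],Rt(-.081))
```

```text
t 22.6 at [0.4691 0.0766 0.218 ] d [-2.10e-03 -1.00e-04 -1.85e-01] tool-first: [-1.50e-03 -1.00e-04  1.85e-01] rows 4.0
rot [-0.0111 -0.0066  0.0068] deg 0.8 tool-after: [-0.0003 -0.0021  0.185 ]
F [ 0.61 -0.21 -0.32] op 0.994 q [-0.09 -0.03  1.86  0.01  1.32 -0.02]
```

apply_moves --plan '[{"translation": [0,-0.002,0.03],"angular": [-0.011,-0.0066,0.007],"hand": 0.085},{"translation": [0,0,0.05],"angular": [0,0,0],"hand": 0.085},{"translation": [0,0,0.05],"angular": [0,0,0],"hand": 0.085},{"translation": [0,0,0.045],"angular": [0,0,0],"hand": 0.085},{"translation": [0,0,0.008],"angular": [0,0,0],"hand": 0.085},{"translation": [0,0,0],"angular": [0,0,0],"hand": 0.035},{"translation": [0,0,0],"angular": [0,0,0],"hand": 0.035},{"translation": [0,0,0],"angular": [0,0,0],"hand": 0.035},{"translation": [0,0,0],"angular": [0,0,0],"hand": 0.035},{"translation": [0,0,0],"angular": [0,0,0],"hand": 0.035}]'

```text
time_s: 23.85
eef_pos: [0.4685, 0.0771, 0.0375]
eef_rot: [0.002, 0.735, 0.678, 0.002]
wrist_force: [-0.2, 0.2, 6.5]
opening: 0.536
```

Run:
```python
from h import *
go([.467,.0765,.16],Rt(-.081))
s=cam('scene'); crop(s,230,110,320,220,5,'n9s')
```

```text
t 23.85 at [0.4685 0.0771 0.0375] d [-0.0015 -0.0006  0.1225] tool-first: [-0.0007 -0.0007 -0.1225] rows 3.0
rot [ 0.006 -0.    -0.001] deg 0.4 tool-after: [-0.0007 -0.0014 -0.1225]
F [-0.24  0.19  6.45] op 0.536 q [-0.09  0.24  1.99  0.    0.91 -0.01]
```

Held; opening 0.536 matches 46 mm. Lifting, then carrying over the vise and turning to its yaw.

apply_moves --plan '[{"translation": [0,0,-0.04],"angular": [0,0,0],"hand": 0.035},{"translation": [0,0,-0.06],"angular": [0,0,0],"hand": 0.035},{"translation": [0,0,-0.06],"angular": [0,0,0],"hand": 0.035},{"translation": [0,0,0],"angular": [0,0,-0.168],"hand": 0.035},{"translation": [0,0,0],"angular": [0,0,0],"hand": 0.035}]'

```text
time_s: 24.52
eef_pos: [0.4665, 0.0772, 0.1967]
eef_rot: [0.002, 0.677, 0.736, 0.001]
wrist_force: [0.1, 0.0, -2.1]
opening: 0.532
```

Run:
```python
from h import *
p=b2w([0,.0015,0])[0]
go([p[0],p[1],.195],Rt(YAW))
```

```text
t 24.52 at [0.4665 0.0772 0.1967] d [ 0.0363 -0.2719 -0.0017] tool-first: [-0.274   0.0132  0.0019] rows 5.0
rot [ 0.0044  0.0007 -0.0025] deg 0.3 tool-after: [-0.2741  0.0126  0.0017]
F [ 0.08  0.04 -2.11] op 0.532 q [-0.09 -0.02  1.9   0.    1.26 -0.17]
```

apply_moves --plan '[{"translation": [-0.055,0.0026,0],"angular": [0,0,0],"hand": 0.035},{"translation": [-0.055,0.0026,0],"angular": [0,0,0],"hand": 0.035},{"translation": [-0.055,0.0026,0],"angular": [0,0,0],"hand": 0.035},{"translation": [-0.055,0.0026,0],"angular": [0,0,0],"hand": 0.035},{"translation": [-0.054,0.0026,0],"angular": [0.004,0,0],"hand": 0.035},{"translation": [0,0,0],"angular": [0,0,0],"hand": 0.035},{"translation": [0,0,0],"angular": [0,0,0],"hand": 0.035}]'

```text
time_s: 25.4
eef_pos: [0.5018, -0.194, 0.1943]
eef_rot: [-0.002, 0.677, 0.736, -0.001]
wrist_force: [0.6, 0.3, -3.2]
opening: 0.53
```

Run:
```python
from h import *
p=b2w([0,.0015,0])[0]
go([p[0],p[1],.105],Rt(YAW))
s=cam('scene'); crop(s,130,110,250,240,4.5,'n10s')
```

```text
t 25.4 at [ 0.5018 -0.194   0.1943] d [ 0.001  -0.0007 -0.0893] tool-first: [-0.0009  0.0013  0.0893] rows 2.0
rot [-0.0038 -0.0018 -0.0043] deg 0.3 tool-after: [-0.0008  0.001   0.0893]
F [ 0.63  0.26 -3.24] op 0.53 q [-0.59  0.14  1.73 -0.    1.27 -0.67]
```

apply_moves --plan '[{"translation": [-0.0015,0.001,0.04],"angular": [-0.003,0,-0.004],"hand": 0.035},{"translation": [0,0,0.03],"angular": [0,0,0],"hand": 0.035},{"translation": [0,0,0.012],"angular": [0,0,0],"hand": 0.035},{"translation": [0,0,0],"angular": [0,0,0],"hand": 0.035},{"translation": [0,0,0],"angular": [0,0,0],"hand": 0.035}]'

```text
time_s: 26.08
eef_pos: [0.5048, -0.1963, 0.115]
eef_rot: [0.002, 0.675, 0.738, 0.001]
wrist_force: [0.3, -0.3, -1.6]
opening: 0.533
```

Run:
```python
from h import *
p=b2w([0,.0015,0])[0]
go([p[0],p[1],.09],Rt(YAW))
s=cam('scene'); crop(s,130,130,250,240,5,'n11s')
```

```text
t 26.07 at [ 0.5048 -0.1963  0.115 ] d [-0.0019  0.0016 -0.025 ] tool-first: [ 0.0018 -0.0018  0.025 ] rows 1.0
rot [0.003  0.0018 0.0029] deg 0.3 tool-after: [ 0.0018 -0.0018  0.025 ]
F [ 0.34 -0.27 -1.64] op 0.533 q [-0.59  0.24  1.79  0.    1.11 -0.68]
```

apply_moves --plan '[{"translation": [0,-0.0015,0.01],"angular": [0.003,0,0],"hand": 0.035},{"translation": [0,0,0.01],"angular": [0,0,0],"hand": 0.035},{"translation": [0,0,0.004],"angular": [0,0,0],"hand": 0.035},{"translation": [0,0,0],"angular": [0,0,0],"hand": 0.035},{"translation": [0,0,0],"angular": [0,0,0],"hand": 0.035}]'

```text
time_s: 26.75
eef_pos: [0.5024, -0.1964, 0.0897]
eef_rot: [-0.0, 0.675, 0.738, -0.001]
wrist_force: [0.5, 0.3, -3.6]
opening: 0.53
```

Run:
```python
from h import *
p=b2w([0,.0015,0])[0]
go([p[0],p[1],.086],Rt(YAW))
s=cam('scene'); crop(s,130,130,250,240,5,'n12s')
```

```text
t 26.75 at [ 0.5024 -0.1964  0.0897] d [ 0.0004  0.0017 -0.0037] tool-first: [0.0016 0.0006 0.0037] rows 1.0
rot [-0.0017  0.0005  0.0025] deg 0.2 tool-after: [0.0016 0.0006 0.0037]
F [ 0.55  0.34 -3.58] op 0.53 q [-0.59  0.28  1.8  -0.    1.06 -0.68]
```

The caddy is between the pad (155,365) and fixed jaw (285,330) with free space on both sides and no side force. Creeping down to contact.

apply_moves --plan '[{"translation": [0,0,0.003],"angular": [0,0,0],"hand": 0.035},{"translation": [0,0,0.001],"angular": [0,0,0],"hand": 0.035},{"translation": [0,0,0],"angular": [0,0,0],"hand": 0.035}]'

```text
time_s: 27.18
eef_pos: [0.5022, -0.1962, 0.0854]
eef_rot: [-0.001, 0.675, 0.738, -0.001]
wrist_force: [0.2, -0.6, -2.2]
opening: 0.53
```

apply_moves --plan '[{"translation": [0,0,0.0015],"angular": [0,0,0],"hand": 0.035},{"translation": [0,0,0],"angular": [0,0,0],"hand": 0.035}]'

```text
time_s: 27.42
eef_pos: [0.5025, -0.1964, 0.0846]
eef_rot: [-0.0, 0.675, 0.738, -0.001]
wrist_force: [-2.1, 0.6, 3.4]
opening: 0.527
```

apply_moves --plan '[{"translation": [0,0,0],"angular": [0,0,0],"hand": 0.06},{"translation": [0,0,0],"angular": [0,0,0],"hand": 0.08},{"translation": [0,0,0],"angular": [0,0,0],"hand": 0.08},{"translation": [0,0,-0.03],"angular": [0,0,0],"hand": 0.08},{"translation": [0,0,-0.05],"angular": [0,0,0],"hand": 0.08},{"translation": [0,0,-0.06],"angular": [0,0,0],"hand": 0.03},{"translation": [0.06,0,0],"angular": [0,0,0],"hand": 0.03},{"translation": [0.06,0,0],"angular": [0,0,0],"hand": 0.03}]'

```text
time_s: 28.42
eef_pos: [0.4921, -0.076, 0.2251]
eef_rot: [0.001, 0.676, 0.737, -0.0]
wrist_force: [1.2, 0.3, -0.9]
opening: 0.351
```

Run:
```python
from h import *
s=cam('scene'); crop(s,120,130,250,240,5.5,'n13s'); t=cam('top'); crop(t,120,110,400,260,2.8,'n13t')
go([.49,-.062,.2],Rt(YAW+np.pi/2))
```

```text
t 28.52 at [ 0.4909 -0.0719  0.2241] d [-0.0009  0.0099 -0.0241] tool-first: [0.0099 0.0001 0.0241] rows 1.0
rot [-2.0000e-04 -2.7000e-03 -1.5634e+00] deg 89.6 tool-after: [0.0001 0.01   0.0241]
F [ 0.59  0.23 -0.59] op 0.35 q [-0.39  0.01  1.81  0.    1.33 -0.48]
```

The tall caddy stands between the jaws, unclamped, with the lever open. Now the nut: 4 strokes of 67.5° (4.71 rad), tool tilt +45° to -22.5°, circling the nut's axis.

apply_moves --plan '[{"translation": [0,0,0],"angular": [0,0,-0.1737],"hand": 0.032},{"translation": [0,0,0],"angular": [0,0,-0.1737],"hand": 0.032},{"translation": [0,0,0],"angular": [0,0,-0.1737],"hand": 0.032},{"translation": [0,0,0],"angular": [0,0,-0.1737],"hand": 0.032},{"translation": [0,0,0],"angular": [0,0,-0.1737],"hand": 0.032},{"translation": [0,0,0],"angular": [0,0,-0.1737],"hand": 0.032},{"translation": [0,0,0],"angular": [0,0,-0.1737],"hand": 0.032},{"translation": [0,0,0],"angular": [0,0,-0.1737],"hand": 0.032},{"translation": [0,0,0],"angular": [0,0,-0.1737],"hand": 0.032}]'

```text
time_s: 29.65
eef_pos: [0.4919, -0.0774, 0.2239]
eef_rot: [-0.001, -0.044, 0.999, -0.0]
wrist_force: [-0.2, 1.1, 0.2]
opening: 0.372
```

apply_moves --plan '[{"translation": [-0.03,0,0],"angular": [0,0.157,0],"hand": 0.032},{"translation": [-0.03,0,0],"angular": [0,0.157,0],"hand": 0.032},{"translation": [0,0,0],"angular": [0,0.157,0],"hand": 0.032},{"translation": [0,0,0],"angular": [0,0.157,0],"hand": 0.032},{"translation": [0,0,0],"angular": [0,0.157,0],"hand": 0.032},{"translation": [0,0,0],"angular": [0,0,0],"hand": 0.032},{"translation": [0,0,0],"angular": [0,0,0],"hand": 0.032}]'

```text
time_s: 30.52
eef_pos: [0.5514, -0.0722, 0.2193]
eef_rot: [-0.382, -0.038, 0.923, -0.016]
wrist_force: [-0.2, -0.4, 0.6]
opening: 0.372
```

```bash
cat >> h.py <<'E'
NUT=np.array([.4903,-.0608,.04])
def nutp(phi,rho): 
    p,r=tcp(NUT,YAW+np.pi/2,phi,-rho); return p,r
E
python3 - <<'E'
from h import *
t=cam('top'); crop(t,280,190,320,230,12,'u1t'); s=cam('scene'); crop(s,190,160,240,220,9,'u1s')
go(*nutp(45,.10))
E
```

```text
t 30.62 at [ 0.5515 -0.0723  0.2213] d [ 0.0092  0.0176 -0.1106] tool-first: [-0.0854  0.0169  0.071 ] rows 2.0
rot [ 0.0028  0.0036 -0.0048] deg 0.4 tool-after: [-0.0857  0.0167  0.0706]
F [ 0.45 -0.27  0.5 ] op 0.373 q [-0.22  0.71  1.09 -0.25  2.09 -1.91]
```

Run:
```python
from h import *
t=ctrl.camera('top');s=ctrl.camera('scene')
print(pix2plane(t,285+57.5/8-.5,190+217/8-.5,.04), pix2plane(s,140+592.5/7-.5,170+178/7-.5,.04), b2w([0,.135,-.01]))
```

```text
[ 0.49064956 -0.06268232  0.04      ] [ 0.48885562 -0.06144191  0.04      ] [[ 0.49126981 -0.06171059  0.04      ]]
```

apply_moves --plan '[{"translation": [-0.043,0.008,0.0355],"angular": [0,0,-0.004],"hand": 0.032},{"translation": [-0.043,0.008,0.0355],"angular": [0,0,0],"hand": 0.032},{"translation": [0,0,0],"angular": [0,0,0],"hand": 0.032},{"translation": [0,0,0],"angular": [0,0,0],"hand": 0.032}]'

```text
time_s: 31.22
eef_pos: [0.5612, -0.0554, 0.1111]
eef_rot: [-0.382, -0.039, 0.923, -0.016]
wrist_force: [-0.1, 0.4, -0.1]
opening: 0.376
```

```bash
sed -i 's/NUT=np.array.*/NUT=np.array([.4902,-.0617,.04])/' h.py
python3 - <<'E'
from h import *
t=cam('top'); crop(t,260,170,330,230,8,'u2t'); s=cam('scene'); crop(s,180,150,260,230,7,'u2s')
go(*nutp(45,.014))
E
```

```text
t 31.32 at [ 0.562  -0.0557  0.1118] d [-0.062  -0.0052 -0.0619] tool-first: [0.0006 0.     0.0877] rows 2.0
rot [ 0.0022  0.0041 -0.0014] deg 0.3 tool-after: [0.0002 0.0002 0.0877]
F [ 0.6  -0.35 -0.27] op 0.371 q [-0.2   0.85  1.09 -0.21  1.96 -1.85]
```

Alignment computes to under 1 mm. Sliding in along the tool axis and pinching.

apply_moves --plan '[{"translation": [0,0,0.03],"angular": [0,0,0],"hand": 0.032},{"translation": [0,0,0.03],"angular": [0,0,0],"hand": 0.032},{"translation": [0,0,0.025],"angular": [0,0,0],"hand": 0.032},{"translation": [0,0,0],"angular": [0,0,0],"hand": 0.032},{"translation": [0,0,0],"angular": [0,0,0],"hand": 0.032}]'

```text
time_s: 31.95
eef_pos: [0.5023, -0.0603, 0.0503]
eef_rot: [-0.381, -0.039, 0.924, -0.016]
wrist_force: [0.0, 0.1, 0.1]
opening: 0.374
```

Run:
```python
from h import *
go(*nutp(45,.014))
```

```text
t 31.95 at [ 0.5023 -0.0603  0.0503] d [-0.0022 -0.0005 -0.0004] tool-first: [ 0.0014 -0.0003  0.0019] rows 1.0
rot [ 0.0025  0.0026 -0.0008] deg 0.2 tool-after: [ 0.0013 -0.0003  0.0019]
F [0.02 0.14 0.12] op 0.374 q [-0.22  0.82  1.29 -0.22  1.79 -1.84]
```

apply_moves --plan '[{"translation": [0.001,0,0.001],"angular": [0,0,0],"hand": 0.0},{"translation": [0,0,0],"angular": [0,0,0],"hand": 0.0},{"translation": [0,0,0],"angular": [0,0,0],"hand": 0.0},{"translation": [0,0,0],"angular": [0,0,0],"hand": 0.0}]'

```text
time_s: 32.45
eef_pos: [0.5007, -0.06, 0.0497]
eef_rot: [-0.382, -0.04, 0.923, -0.016]
wrist_force: [4.0, 2.4, 6.2]
opening: 0.145
```

apply_moves --plan '[{"translation": [0.0024,0,0.0002],"angular": [0,-0.1683,0],"hand": 0.0},{"translation": [0.0024,0,0.0002],"angular": [0,-0.1683,0],"hand": 0.0},{"translation": [0.0024,0,0.0002],"angular": [0,-0.1683,0],"hand": 0.0},{"translation": [0.0024,0,0.0002],"angular": [0,-0.1683,0],"hand": 0.0},{"translation": [0.0024,0,0.0002],"angular": [0,-0.1683,0],"hand": 0.0},{"translation": [0.0024,0,0.0002],"angular": [0,-0.1683,0],"hand": 0.0},{"translation": [0.0024,0,0.0002],"angular": [0,-0.1683,0],"hand": 0.0},{"translation": [0,0,0],"angular": [0,0,0],"hand": 0.0},{"translation": [0,0,0],"angular": [0,0,0],"hand": 0.0}]'

```text
time_s: 33.58
eef_pos: [0.4838, -0.0613, 0.0519]
eef_rot: [0.192, -0.042, 0.98, 0.01]
wrist_force: [-3.0, -1.4, 4.3]
opening: 0.144
```

Run:
```python
from h import *
go(*nutp(-22.5,.014))
t=cam('top'); crop(t,280,185,380,235,7.5,'u3t'); s=cam('scene'); crop(s,140,160,250,230,7,'u3s')
```

```text
t 33.58 at [ 0.4838 -0.0613  0.0519] d [ 0.0011 -0.0009  0.001 ] tool-first: [-0.0013 -0.001  -0.0006] rows 1.0
rot [ 0.0024 -0.0055 -0.0027] deg 0.4 tool-after: [-0.0013 -0.001  -0.0006]
F [-3.   -1.37  4.35] op 0.144 q [-0.52  0.05  2.24  0.42  0.57 -2.5 ]
```

Stroke 1 carried the wheel: the pinch is intact and the wheel is still in the fingers at (600,250). Opening 9 mm each side and swinging back in place.

apply_moves --plan '[{"translation": [0,0,0],"angular": [0,0,0],"hand": 0.032},{"translation": [-0.001,0,-0.0005],"angular": [0,0,0],"hand": 0.032},{"translation": [-0.0024,0,0.0002],"angular": [0,0.1683,0],"hand": 0.032},{"translation": [-0.0024,0,0.0002],"angular": [0,0.1683,0],"hand": 0.032},{"translation": [-0.0024,0,0.0002],"angular": [0,0.1683,0],"hand": 0.032},{"translation": [-0.0024,0,0.0002],"angular": [0,0.1683,0],"hand": 0.032},{"translation": [-0.0024,0,0.0002],"angular": [0,0.1683,0],"hand": 0.032},{"translation": [-0.0024,0,0.0002],"angular": [0,0.1683,0],"hand": 0.032},{"translation": [-0.0024,0,0.0002],"angular": [0,0.1683,0],"hand": 0.032},{"translation": [0,0,0],"angular": [0,0,0],"hand": 0.032}]'

```text
time_s: 34.92
eef_pos: [0.4983, -0.0584, 0.0439]
eef_rot: [-0.388, -0.041, 0.921, -0.014]
wrist_force: [-0.6, 0.1, -0.4]
opening: 0.375
```

Run:
```python
from h import *
go(*nutp(45,.014))
```

```text
t 34.92 at [ 0.4983 -0.0584  0.0439] d [ 0.0018 -0.0024  0.006 ] tool-first: [ 0.0032 -0.0025 -0.0053] rows 1.0
rot [ 0.0048 -0.0124  0.0048] deg 0.8 tool-after: [ 0.0031 -0.0026 -0.0053]
F [-0.63  0.15 -0.43] op 0.375 q [-0.22  0.83  1.29 -0.22  1.79 -1.84]
```

apply_moves --plan '[{"translation": [0.003,-0.0025,-0.005],"angular": [0.004,-0.01,0.004],"hand": 0.032},{"translation": [0,0,0],"angular": [0,0,0],"hand": 0.0},{"translation": [0,0,0],"angular": [0,0,0],"hand": 0.0},{"translation": [0,0,0],"angular": [0,0,0],"hand": 0.0},{"translation": [0,0,0],"angular": [0,0,0],"hand": 0.0}]'

```text
time_s: 35.55
eef_pos: [0.5028, -0.06, 0.0576]
eef_rot: [-0.377, -0.04, 0.925, -0.016]
wrist_force: [3.4, 9.2, 3.1]
opening: 0.142
```

apply_moves --plan '[{"translation": [0.0024,0,0.0002],"angular": [0,-0.1683,0],"hand": 0.0},{"translation": [0.0024,0,0.0002],"angular": [0,-0.1683,0],"hand": 0.0},{"translation": [0.0024,0,0.0002],"angular": [0,-0.1683,0],"hand": 0.0},{"translation": [0.0024,0,0.0002],"angular": [0,-0.1683,0],"hand": 0.0},{"translation": [0.0024,0,0.0002],"angular": [0,-0.1683,0],"hand": 0.0},{"translation": [0.0024,0,0.0002],"angular": [0,-0.1683,0],"hand": 0.0},{"translation": [0.0024,0,0.0002],"angular": [0,-0.1683,0],"hand": 0.0},{"translation": [0,0,0],"angular": [0,0,0],"hand": 0.0},{"translation": [0,0,0],"angular": [0,0,0],"hand": 0.0}]'

```text
time_s: 36.67
eef_pos: [0.4831, -0.0616, 0.0583]
eef_rot: [0.195, -0.043, 0.98, 0.009]
wrist_force: [-19.5, 3.0, 14.5]
opening: 0.147
```

Run:
```python
from h import *
go(*nutp(-22.5,.014))
```

```text
t 36.67 at [ 0.4831 -0.0616  0.0583] d [ 0.0017 -0.0006 -0.0054] tool-first: [ 0.0005 -0.0007  0.0056] rows 1.0
rot [0.0003 0.0007 0.0007] deg 0.1 tool-after: [ 0.0005 -0.0007  0.0056]
F [-19.54   3.01  14.54] op 0.147 q [-0.52  0.03  2.25  0.41  0.58 -2.5 ]
```

apply_moves --plan '[{"translation": [0,0,0],"angular": [0,0,0],"hand": 0.032},{"translation": [0.0005,0,0.005],"angular": [0,0,0],"hand": 0.032},{"translation": [-0.0024,0,0.0002],"angular": [0,0.1683,0],"hand": 0.032},{"translation": [-0.0024,0,0.0002],"angular": [0,0.1683,0],"hand": 0.032},{"translation": [-0.0024,0,0.0002],"angular": [0,0.1683,0],"hand": 0.032},{"translation": [-0.0024,0,0.0002],"angular": [0,0.1683,0],"hand": 0.032},{"translation": [-0.0024,0,0.0002],"angular": [0,0.1683,0],"hand": 0.032},{"translation": [-0.0024,0,0.0002],"angular": [0,0.1683,0],"hand": 0.032},{"translation": [-0.0024,0,0.0002],"angular": [0,0.1683,0],"hand": 0.032}]'

```text
time_s: 37.8
eef_pos: [0.5046, -0.0611, 0.0502]
eef_rot: [-0.38, -0.041, 0.924, -0.017]
wrist_force: [0.6, -1.0, 0.2]
opening: 0.375
```

apply_moves --plan '[{"translation": [0,0,0],"angular": [0,0,0],"hand": 0.032},{"translation": [0,0,0],"angular": [0,0,0],"hand": 0.032},{"translation": [0,0,0],"angular": [0,0,0],"hand": 0.032}]'

```text
time_s: 38.17
eef_pos: [0.5038, -0.0614, 0.0518]
eef_rot: [-0.376, -0.04, 0.925, -0.017]
wrist_force: [0.3, 0.5, 0.4]
opening: 0.378
```

Run:
```python
from h import *
go(*nutp(45,.014))
```

```text
t 38.17 at [ 0.5038 -0.0614  0.0518] d [-0.0037  0.0005 -0.0019] tool-first: [0.0013 0.0009 0.0039] rows 1.0
rot [-0.0003  0.0126 -0.0003] deg 0.7 tool-after: [0.0013 0.0009 0.0039]
F [0.3  0.53 0.38] op 0.378 q [-0.22  0.81  1.29 -0.22  1.78 -1.84]
```

Stroke 3.

apply_moves --plan '[{"translation": [0.0013,0.0005,0.004],"angular": [0,0.012,0],"hand": 0.032},{"translation": [0,0,0],"angular": [0,0,0],"hand": 0.0},{"translation": [0,0,0],"angular": [0,0,0],"hand": 0.0},{"translation": [0,0,0],"angular": [0,0,0],"hand": 0.0},{"translation": [0,0,0],"angular": [0,0,0],"hand": 0.0}]'

```text
time_s: 38.8
eef_pos: [0.4993, -0.0602, 0.0487]
eef_rot: [-0.385, -0.041, 0.922, -0.016]
wrist_force: [-0.3, 4.3, 7.5]
opening: 0.149
```

apply_moves --plan '[{"translation": [0.0024,0,0.0002],"angular": [0,-0.1683,0],"hand": 0.0},{"translation": [0.0024,0,0.0002],"angular": [0,-0.1683,0],"hand": 0.0},{"translation": [0.0024,0,0.0002],"angular": [0,-0.1683,0],"hand": 0.0},{"translation": [0.0024,0,0.0002],"angular": [0,-0.1683,0],"hand": 0.0},{"translation": [0.0024,0,0.0002],"angular": [0,-0.1683,0],"hand": 0.0},{"translation": [0.0024,0,0.0002],"angular": [0,-0.1683,0],"hand": 0.0},{"translation": [0.0024,0,0.0002],"angular": [0,-0.1683,0],"hand": 0.0},{"translation": [0,0,0],"angular": [0,0,0],"hand": 0.0},{"translation": [0,0,0],"angular": [0,0,0],"hand": 0.0}]'

```text
time_s: 39.92
eef_pos: [0.4831, -0.0614, 0.0505]
eef_rot: [0.19, -0.043, 0.981, 0.01]
wrist_force: [1.5, 2.1, -2.8]
opening: 0.146
```

Run:
```python
from h import *
go(*nutp(-22.5,.014))
t=cam('top'); crop(t,280,185,380,235,7.5,'u4t'); s=cam('scene'); crop(s,140,160,250,230,7,'u4s')
```

```text
t 39.92 at [ 0.4831 -0.0614  0.0505] d [ 0.0017 -0.0008  0.0025] tool-first: [-0.0025 -0.0009 -0.0017] rows 1.0
rot [ 0.0029 -0.0095 -0.0006] deg 0.6 tool-after: [-0.0025 -0.0009 -0.0016]
F [ 1.45  2.1  -2.81] op 0.146 q [-0.52  0.05  2.24  0.41  0.57 -2.5 ]
```

Jaw has advanced as expected; caddy upright. Stroke 4.

apply_moves --plan '[{"translation": [0,0,0],"angular": [0,0,0],"hand": 0.032},{"translation": [-0.002,-0.0005,-0.001],"angular": [0,0,0],"hand": 0.032},{"translation": [-0.0024,0,0.0002],"angular": [0,0.1683,0],"hand": 0.032},{"translation": [-0.0024,0,0.0002],"angular": [0,0.1683,0],"hand": 0.032},{"translation": [-0.0024,0,0.0002],"angular": [0,0.1683,0],"hand": 0.032},{"translation": [-0.0024,0,0.0002],"angular": [0,0.1683,0],"hand": 0.032},{"translation": [-0.0024,0,0.0002],"angular": [0,0.1683,0],"hand": 0.032},{"translation": [-0.0024,0,0.0002],"angular": [0,0.1683,0],"hand": 0.032},{"translation": [-0.0024,0,0.0002],"angular": [0,0.1683,0],"hand": 0.032}]'

```text
time_s: 41.15
eef_pos: [0.5024, -0.0612, 0.0498]
eef_rot: [-0.388, -0.041, 0.921, -0.017]
wrist_force: [-0.3, -0.7, 0.6]
opening: 0.376
```

apply_moves --plan '[{"translation": [0,0,0],"angular": [0,0,0],"hand": 0.032},{"translation": [0,0,0],"angular": [0,0,0],"hand": 0.032},{"translation": [0,0,0],"angular": [0,0,0],"hand": 0.032}]'

```text
time_s: 41.52
eef_pos: [0.5017, -0.0613, 0.0514]
eef_rot: [-0.384, -0.041, 0.922, -0.017]
wrist_force: [-0.8, -0.9, -0.4]
opening: 0.369
```

Run:
```python
from h import *
go(*nutp(45,.014))
```

```text
t 41.52 at [ 0.5017 -0.0613  0.0514] d [-0.0017  0.0005 -0.0015] tool-first: [0.0001 0.0006 0.0022] rows 1.0
rot [-0.0002 -0.0036  0.001 ] deg 0.2 tool-after: [0.0001 0.0006 0.0022]
F [-0.83 -0.91 -0.42] op 0.369 q [-0.22  0.82  1.29 -0.22  1.79 -1.84]
```

apply_moves --plan '[{"translation": [0,0.0005,0.002],"angular": [0,0,0],"hand": 0.032},{"translation": [0,0,0],"angular": [0,0,0],"hand": 0.0},{"translation": [0,0,0],"angular": [0,0,0],"hand": 0.0},{"translation": [0,0,0],"angular": [0,0,0],"hand": 0.0},{"translation": [0,0,0],"angular": [0,0,0],"hand": 0.0}]'

```text
time_s: 42.15
eef_pos: [0.4999, -0.0601, 0.0492]
eef_rot: [-0.386, -0.041, 0.921, -0.016]
wrist_force: [0.1, 3.2, 6.8]
opening: 0.148
```

apply_moves --plan '[{"translation": [0.0024,0,0.0002],"angular": [0,-0.1683,0],"hand": 0.0},{"translation": [0.0024,0,0.0002],"angular": [0,-0.1683,0],"hand": 0.0},{"translation": [0.0024,0,0.0002],"angular": [0,-0.1683,0],"hand": 0.0},{"translation": [0.0024,0,0.0002],"angular": [0,-0.1683,0],"hand": 0.0},{"translation": [0.0024,0,0.0002],"angular": [0,-0.1683,0],"hand": 0.0},{"translation": [0.0024,0,0.0002],"angular": [0,-0.1683,0],"hand": 0.0},{"translation": [0.0024,0,0.0002],"angular": [0,-0.1683,0],"hand": 0.0},{"translation": [0,0,0],"angular": [0,0,0],"hand": 0.0},{"translation": [0,0,0],"angular": [0,0,0],"hand": 0.0}]'

```text
time_s: 43.28
eef_pos: [0.4832, -0.0614, 0.0508]
eef_rot: [0.189, -0.043, 0.981, 0.01]
wrist_force: [-0.9, 0.2, -2.4]
opening: 0.147
```

Run:
```python
from h import *
go(*nutp(-22.5,.014))
t=cam('top'); crop(t,280,185,380,235,7.5,'u5t'); s=cam('scene'); crop(s,140,160,250,230,7,'u5s')
```

```text
t 43.27 at [ 0.4832 -0.0614  0.0508] d [ 0.0017 -0.0008  0.0022] tool-first: [-0.0023 -0.0009 -0.0014] rows 1.0
rot [ 0.0032 -0.0113  0.    ] deg 0.7 tool-after: [-0.0023 -0.0009 -0.0014]
F [-0.86  0.23 -2.38] op 0.147 q [-0.52  0.05  2.24  0.41  0.57 -2.49]
```

The pad now nudges the caddy toward the fixed jaw; about 2.5 mm of play is expected. Next the lever. I'll check reachability of a pinch-and-lift arc with the model.

```bash
cat > lev.py <<'E'
from kin import *
vx=np.array([np.cos(YAW),np.sin(YAW),0])
q=np.array([-.77,.48,1.62,0,1.04,-.85])
for th in (0,.2,.4,.6,.8,.95):
    rel=R.from_rotvec([-th,0,0]).apply([0,-.085,-.018]); p=b2w(rel+[0,-.069,-.010])[0]
    r=Rt(YAW,-th,vx) if th else Rt(YAW); q,e=ik(p,r,q); print(th,p.round(4),q.round(2),round(e,4))
E
python3 lev.py
python3 - <<'E'
from h import *
go(b2w([0,-.154,-.028])[0],Rt(YAW))
E
```

```text
0 [ 0.5164 -0.3496  0.022 ] [-0.79  0.54  1.6   0.    1.   -0.87] 0.0
0.2 [ 0.5165 -0.3515  0.0392] [-0.72  0.46  1.7  -0.19  0.85 -0.69] 0.0
0.4 [ 0.5164 -0.3499  0.0565] [-0.63  0.4   1.79 -0.45  0.74 -0.41] 0.0
0.6 [ 0.516  -0.345   0.0731] [-0.54  0.38  1.86 -0.8   0.69 -0.05] 0.0
0.8 [ 0.5153 -0.3368  0.0884] [-0.45  0.4   1.91 -1.14  0.75  0.31] 0.0065
0.95 [ 0.5146 -0.3288  0.0987] [-0.4   0.41  1.87 -1.14  0.85  0.34] 0.1157
t 43.38 at [ 0.4832 -0.0614  0.0508] d [ 0.0331 -0.2883 -0.0288] tool-first: [ 0.0036 -0.2901  0.0287] rows 5.0
rot [0.3012 0.2962 1.5518] deg 92.1 tool-after: [-0.29    0.008   0.0288]
F [-3.7  -0.75  0.36] op 0.147 q [-0.52  0.05  2.24  0.41  0.57 -2.49]
```

apply_moves --plan '[{"translation": [0,0,0],"angular": [0,0,0],"hand": 0.032},{"translation": [-0.001,0,0],"angular": [0,0,0],"hand": 0.032},{"translation": [0,0,-0.05],"angular": [0,0,0],"hand": 0.032},{"translation": [0,0,-0.06],"angular": [0,0,0],"hand": 0.032},{"translation": [0,0,-0.06],"angular": [0,0.13,0],"hand": 0.032},{"translation": [0,0,0],"angular": [0,0.13,0],"hand": 0.04},{"translation": [0,0,0],"angular": [0,0.13,0],"hand": 0.04}]'

```text
time_s: 44.25
eef_pos: [0.4232, -0.0684, 0.2119]
eef_rot: [-0.003, -0.044, 0.999, -0.001]
wrist_force: [-0.1, 0.4, -0.8]
opening: 0.471
```

apply_moves --plan '[{"translation": [0,0,0],"angular": [0,0,0.1737],"hand": 0.045},{"translation": [0,0,0],"angular": [0,0,0.1737],"hand": 0.045},{"translation": [0,0,0],"angular": [0,0,0.1737],"hand": 0.045},{"translation": [0,0,0],"angular": [0,0,0.1737],"hand": 0.045},{"translation": [0,0,0],"angular": [0,0,0.1737],"hand": 0.045},{"translation": [0,0,0],"angular": [0,0,0.1737],"hand": 0.045},{"translation": [0,0,0],"angular": [0,0,0.1737],"hand": 0.045},{"translation": [0,0,0],"angular": [0,0,0.1737],"hand": 0.045},{"translation": [0,0,0],"angular": [0,0,0.1737],"hand": 0.045},{"translation": [0,0,0],"angular": [0,0,0],"hand": 0.045}]'

```text
time_s: 45.5
eef_pos: [0.4222, -0.0677, 0.2095]
eef_rot: [-0.003, 0.672, 0.741, -0.002]
wrist_force: [0.2, -0.5, 0.0]
opening: 0.526
```

Run:
```python
from h import *
p=b2w([0,-.154,0])[0]
go([p[0],p[1],.2],Rt(YAW))
t=cam('top'); crop(t,280,150,420,240,5.5,'w1t'); s=cam('scene'); crop(s,90,140,260,250,4.5,'w1s')
```

```text
t 45.5 at [ 0.4222 -0.0677  0.2095] d [ 0.0942 -0.2819 -0.0095] tool-first: [-0.2897  0.0663  0.0084] rows 5.0
rot [-0.0073 -0.002   0.0106] deg 0.7 tool-after: [-0.289   0.0693  0.0095]
F [ 0.16 -0.49  0.02] op 0.526 q [-0.44 -0.14  1.98 -0.    1.31 -0.53]
```

Run:
```python
from h import *
t=ctrl.camera('top'); s=ctrl.camera('scene')
a=pix2plane(t,280+652/5.5,150+331/5.5,.037); b=pix2plane(s,90+80/4.5,140+350/4.5,.037); print(a,b,b2w([0,-.175,-.013]))
print('yellow',pix2plane(t,405.8,248,.07))
for x in (a,b): print(R.from_euler('z',-YAW).apply(x-BED).round(4))
```

```text
[ 0.51613104 -0.37412779  0.037     ] [ 0.51118669 -0.36962057  0.037     ] [[ 0.5182058  -0.37053813  0.037     ]]
yellow [ 0.40832024 -0.38291085  0.07      ]
[-0.0024 -0.1784 -0.013 ]
[-0.0069 -0.1735 -0.013 ]
```

apply_moves --plan '[{"translation": [-0.058,0.0136,0],"angular": [-0.007,0,0.01],"hand": 0.045},{"translation": [-0.058,0.0136,0],"angular": [0,0,0],"hand": 0.045},{"translation": [-0.058,0.0136,0],"angular": [0,0,0],"hand": 0.045},{"translation": [-0.058,0.0136,0],"angular": [0,0,0],"hand": 0.045},{"translation": [-0.058,0.0136,0],"angular": [0,0,0],"hand": 0.045},{"translation": [0,0,0.04],"angular": [0,0,0],"hand": 0.045},{"translation": [0,0,0.04],"angular": [0,0,0],"hand": 0.045},{"translation": [0,0,0],"angular": [0,0,0],"hand": 0.045},{"translation": [0,0,0],"angular": [0,0,0],"hand": 0.045}]'

```text
time_s: 46.82
eef_pos: [0.5158, -0.3509, 0.1299]
eef_rot: [-0.0, 0.676, 0.737, 0.0]
wrist_force: [0.4, 0.2, 0.9]
opening: 0.53
```

Run:
```python
from h import *
go(b2w([0.001,-.152,-.028])[0],Rt(YAW))
```

```text
t 46.83 at [ 0.5158 -0.3509  0.1299] d [ 0.0014  0.0033 -0.1079] tool-first: [0.0031 0.0017 0.108 ] rows 2.0
rot [ 0.0002 -0.0009 -0.0001] deg 0.1 tool-after: [0.0032 0.0017 0.1079]
F [0.38 0.21 0.92] op 0.53 q [-0.79  0.39  1.56  0.    1.19 -0.87]
```

apply_moves --plan '[{"translation": [0.002,0,0.05],"angular": [0,0,0],"hand": 0.045},{"translation": [0,0,0.04],"angular": [0,0,0],"hand": 0.045},{"translation": [0,0,0.017],"angular": [0,0,0],"hand": 0.045},{"translation": [0,0,0],"angular": [0,0,0],"hand": 0.045},{"translation": [0,0,0],"angular": [0,0,0],"hand": 0.0},{"translation": [0,0,0],"angular": [0,0,0],"hand": 0.0},{"translation": [0,0,0],"angular": [0,0,0],"hand": 0.0},{"translation": [0,0,0],"angular": [0,0,0],"hand": 0.0}]'

```text
time_s: 47.82
eef_pos: [0.5162, -0.3494, 0.0231]
eef_rot: [0.001, 0.676, 0.737, 0.0]
wrist_force: [3.9, -1.3, 4.7]
opening: 0.199
```

Run:
```python
from h import *
go(b2w([0.001,-.152,-.028])[0],Rt(YAW))
s=cam('scene'); crop(s,90,120,260,250,4.5,'w2s')
```

```text
t 47.83 at [ 0.5162 -0.3494  0.0231] d [ 0.001   0.0019 -0.0011] tool-first: [0.0018 0.0011 0.0011] rows 1.0
rot [ 0.002   0.0008 -0.0011] deg 0.1 tool-after: [0.0018 0.0011 0.0011]
F [ 3.88 -1.29  4.73] op 0.199 q [-0.79  0.53  1.6   0.    1.   -0.87]
```

apply_moves --plan '[{"translation": [-0.0011,0,-0.0068],"angular": [0,-0.08,0],"hand": 0.0},{"translation": [-0.0011,0,-0.0068],"angular": [0,-0.08,0],"hand": 0.0},{"translation": [-0.0011,0,-0.0068],"angular": [0,-0.08,0],"hand": 0.0},{"translation": [-0.0011,0,-0.0068],"angular": [0,-0.08,0],"hand": 0.0},{"translation": [-0.0011,0,-0.0068],"angular": [0,-0.08,0],"hand": 0.0},{"translation": [-0.0011,0,-0.0068],"angular": [0,-0.08,0],"hand": 0.0},{"translation": [-0.0011,0,-0.0068],"angular": [0,-0.08,0],"hand": 0.0},{"translation": [-0.0011,0,-0.0068],"angular": [0,-0.08,0],"hand": 0.0},{"translation": [0,0,0],"angular": [0,0,0],"hand": 0.0},{"translation": [0,0,0],"angular": [0,0,0],"hand": 0.0}]'

```text
time_s: 49.12
eef_pos: [0.5157, -0.3428, 0.0774]
eef_rot: [0.233, 0.641, 0.7, -0.213]
wrist_force: [1.5, 0.2, 8.6]
opening: 0.196
```

Run:
```python
from h import *
vx=np.array([np.cos(YAW),np.sin(YAW),0])
rel=R.from_rotvec([-.64,0,0]).apply([0,-.085,-.017]); p=b2w(rel+[0,-.069,-.010])[0]
go(p,Rt(YAW,-.64,vx))
s=cam('scene'); crop(s,90,120,260,250,4.5,'w3s')
```

```text
t 49.12 at [ 0.5157 -0.3428  0.0774] d [ 0.0001 -0.0002 -0.0002] tool-first: [-0.      0.0001  0.0003] rows 1.0
rot [ 0.0009  0.0009 -0.0002] deg 0.1 tool-after: [-0.      0.0001  0.0003]
F [1.48 0.15 8.62] op 0.196 q [-0.53  0.37  1.87 -0.87  0.69  0.02]
```

apply_moves --plan '[{"translation": [0.0003,0,-0.0059],"angular": [0,0,0],"hand": 0.0},{"translation": [0.0005,0,-0.0059],"angular": [0,0,0],"hand": 0.0},{"translation": [0.0006,0,-0.0059],"angular": [0,0,0],"hand": 0.0},{"translation": [0.0014,0,-0.005],"angular": [0,0,0],"hand": 0.0},{"translation": [0.0015,0,-0.005],"angular": [0,0,0],"hand": 0.0},{"translation": [0.0016,0,-0.005],"angular": [0,0,0],"hand": 0.0},{"translation": [0.0018,0,-0.005],"angular": [0,0,0],"hand": 0.0},{"translation": [0,0,0],"angular": [0,0,0],"hand": 0.0}]'

```text
time_s: 50.18
eef_pos: [0.5127, -0.3127, 0.1002]
eef_rot: [0.231, 0.641, 0.7, -0.211]
wrist_force: [6.9, 0.1, -4.6]
opening: 0.193
```

Run:
```python
from h import *
P,Q,o=pose(); go(P)
s=cam('scene'); crop(s,90,120,260,250,4.5,'w4s')
```

```text
t 50.17 at [ 0.5127 -0.3127  0.1002] d [0. 0. 0.] tool-first: [0. 0. 0.] rows 0.0
F [ 6.88  0.12 -4.61] op 0.193 q [-0.48  0.31  1.9  -0.83  0.75  0.01]
```

apply_moves --plan '[{"translation": [0,0,0],"angular": [0,0,0],"hand": 0.045},{"translation": [0,0,0],"angular": [0,0,0],"hand": 0.045},{"translation": [0,0,-0.05],"angular": [0,0,0],"hand": 0.045},{"translation": [0,0,-0.06],"angular": [0,0,0],"hand": 0.045},{"translation": [0,0,0],"angular": [0,0.16,0],"hand": 0.0},{"translation": [0,0,0],"angular": [0,0.16,0],"hand": 0.0},{"translation": [0,0,0],"angular": [0,0.16,0],"hand": 0.0},{"translation": [0,0,0],"angular": [0,0.16,0],"hand": 0.0},{"translation": [0,0,0],"angular": [0,0,0],"hand": 0.0}]'

```text
time_s: 51.35
eef_pos: [0.5058, -0.2505, 0.1893]
eef_rot: [-0.001, 0.678, 0.735, 0.0]
wrist_force: [-0.3, -0.0, -0.4]
opening: -0.003
```

Run:
```python
from h import *
go(b2w([0,-.15,.125])[0],Rt(YAW))
s=cam('scene'); crop(s,90,120,260,250,4.5,'w5s')
```

```text
t 51.35 at [ 0.5058 -0.2505  0.1893] d [ 0.0102 -0.0951 -0.0143] tool-first: [-0.0957  0.0024  0.0141] rows 2.0
rot [-0.0012 -0.002  -0.0051] deg 0.3 tool-after: [-0.0956  0.0019  0.0143]
F [-0.32 -0.05 -0.44] op -0.003 q [-0.67  0.2   1.67  0.    1.27 -0.75]
```

apply_moves --plan '[{"translation": [-0.05,0.001,0],"angular": [0,0,0],"hand": 0.0},{"translation": [-0.05,0.001,0],"angular": [0,0,-0.005],"hand": 0.0},{"translation": [0,0,0],"angular": [0,0,0],"hand": 0.0},{"translation": [0,0,0.045],"angular": [0,0,0],"hand": 0.0},{"translation": [0,0,0.04],"angular": [0,0,0],"hand": 0.0},{"translation": [0,0,0],"angular": [0,0,0],"hand": 0.0},{"translation": [0,0,0],"angular": [0,0,0],"hand": 0.0}]'

```text
time_s: 52.28
eef_pos: [0.5176, -0.3467, 0.1056]
eef_rot: [-0.0, 0.674, 0.739, 0.0]
wrist_force: [0.2, -0.5, 0.4]
opening: -0.0
```

Run:
```python
from h import *
go(b2w([0,-.088,.055])[0],Rt(YAW))
```

```text
t 52.27 at [ 0.5176 -0.3467  0.1056] d [-0.007   0.0628 -0.0006] tool-first: [ 0.0632 -0.0012  0.0007] rows 2.0
rot [-0.0002 -0.0007  0.0054] deg 0.3 tool-after: [ 0.0632 -0.0015  0.0006]
F [ 0.25 -0.48  0.38] op -0.0 q [-0.78  0.42  1.58  0.    1.15 -0.87]
```

apply_moves --plan '[{"translation": [0.012,0,0],"angular": [0,0,0],"hand": 0.0},{"translation": [0.012,0,0],"angular": [0,0,0],"hand": 0.0},{"translation": [0.01,0,0],"angular": [0,0,0],"hand": 0.0},{"translation": [0.01,0,0],"angular": [0,0,0],"hand": 0.0},{"translation": [0.008,0,0],"angular": [0,0,0],"hand": 0.0},{"translation": [0.006,0,0],"angular": [0,0,0],"hand": 0.0},{"translation": [0,0,0],"angular": [0,0,0],"hand": 0.0}]'

```text
time_s: 53.15
eef_pos: [0.5125, -0.2898, 0.1062]
eef_rot: [0.0, 0.674, 0.739, 0.0]
wrist_force: [-0.1, -1.4, 8.9]
opening: 0.001
```

Run:
```python
from h import *
go(b2w([0,-.088,.055])[0],Rt(YAW))
s=cam('scene'); crop(s,110,140,240,250,5,'w6s')
```

```text
t 53.15 at [ 0.5125 -0.2898  0.1062] d [-0.0018  0.0059 -0.0012] tool-first: [ 0.006  -0.0013  0.0012] rows 1.0
rot [ 0.0012 -0.      0.0045] deg 0.3 tool-after: [ 0.006  -0.0013  0.0012]
F [-0.1  -1.36  8.9 ] op 0.001 q [-0.72  0.35  1.67  0.    1.12 -0.81]
```

The lever is near vertical (about 0.2 rad, tip at (140,222)). Continuing in small steps until it meets its stop.

apply_moves --plan '[{"translation": [0.004,0,0],"angular": [0,0,0],"hand": 0.0},{"translation": [0.004,0,0],"angular": [0,0,0],"hand": 0.0},{"translation": [0.003,0,0],"angular": [0,0,0],"hand": 0.0},{"translation": [0,0,0],"angular": [0,0,0],"hand": 0.0}]'

```text
time_s: 53.7
eef_pos: [0.512, -0.2831, 0.107]
eef_rot: [0.004, 0.674, 0.738, -0.001]
wrist_force: [-0.3, -15.8, 5.6]
opening: -0.002
```

apply_moves --plan '[{"translation": [0.003,0,0],"angular": [0,0,0],"hand": 0.0},{"translation": [0.003,0,0],"angular": [0,0,0],"hand": 0.0},{"translation": [0,0,0],"angular": [0,0,0],"hand": 0.0}]'

```text
time_s: 54.08
eef_pos: [0.512, -0.2823, 0.1074]
eef_rot: [0.008, 0.675, 0.738, -0.004]
wrist_force: [1.8, -34.1, -3.9]
opening: -0.002
```

Run:
```python
from h import *
go(b2w([0,-.080,.055])[0],Rt(YAW))
s=cam('scene'); crop(s,110,140,240,250,5,'w7s')
```

```text
t 54.08 at [ 0.512  -0.2823  0.1074] d [-0.002   0.0064 -0.0024] tool-first: [ 0.0066 -0.0015  0.0023] rows 1.0
rot [0.0045 0.0164 0.0028] deg 1.0 tool-after: [ 0.0065 -0.0015  0.0024]
F [  1.83 -34.12  -3.88] op -0.002 q [-0.7   0.33  1.69 -0.01  1.1  -0.79]
```

The force rose to 34 N with no further motion, and the finger edge is at the expected closed position, so the lever is at its stop. Backing off to check.

apply_moves --plan '[{"translation": [-0.008,0,0],"angular": [0,0,0],"hand": 0.0},{"translation": [-0.03,0,0],"angular": [0,0,0],"hand": 0.0},{"translation": [0,0,-0.05],"angular": [0,0,0],"hand": 0.0},{"translation": [0,0,-0.06],"angular": [0,0,0],"hand": 0.0},{"translation": [0,-0.05,-0.02],"angular": [0,0,0],"hand": 0.0},{"translation": [0,-0.06,0],"angular": [0,0,0],"hand": 0.05},{"translation": [0,-0.06,0],"angular": [0,0,0],"hand": 0.085}]'

```text
time_s: 55.0
eef_pos: [0.3427, -0.3247, 0.2339]
eef_rot: [-0.002, 0.674, 0.739, 0.001]
wrist_force: [-0.8, -0.7, 0.1]
opening: 0.418
```

Run:
```python
from h import *
P,Q,o=pose(); go(P)
n=4.71
def tall(y): return [(b2w(box(-.023,.023,y-.023,y+.023,0,.074)),(0,255,0)),(b2w(box(-.017,.017,y-.017,y+.017,.074,.084)),(0,255,0))]
pf=.026-.0435
v=tall(.003)+[(b2w(box(-.02,.02,.026,.050,0,.036)),(0,0,255)),(b2w(box(-.02,.02,pf-.038,pf,0,.036)),(255,0,0)),(b2w(box(-.009,.009,-.074,-.064,0,.096)),(0,255,255))]
s=cam('scene');t=cam('top')
overlay(s,v,120,140,230,240,6,'w8s'); overlay(t,v,280,185,400,235,6.5,'w8t'); crop(s,120,140,230,240,6,'w8r')
```

```text
t 55.0 at [ 0.3427 -0.3247  0.2339] d [0. 0. 0.] tool-first: [0. 0. 0.] rows 0.0
F [-0.77 -0.71  0.13] op 0.418 q [-1.01 -0.06  1.85  0.    1.35 -1.1 ]
```

Lever looks slightly off vertical compared with the model; comparing directly with the initial closed picture.

```bash
python3 - <<'E'
from h import *
z=np.load('c0.npz'); s=cam('scene');t=cam('top'); s0=dict(s);s0['img']=z['s'];t0=dict(t);t0['img']=z['t']
import cv2
def lay(c,a,u0,v0,u1,v1,f,off):
    im=cv2.resize(np.ascontiguousarray(c['img'][v0:v1,u0:u1,::-1]),None,fx=f,fy=f,interpolation=cv2.INTER_CUBIC); 
    draw(im,c,b2w(box(-.009,.009,-.080+off,-.070+off,0,.096)),(0,255,255),f,np.array([u0,v0])); return im
a=np.hstack([lay(s0,0,125,175,165,225,9.5,0),lay(s,0,125,175,165,225,9.5,.006)])
b=np.hstack([lay(t0,0,360,195,400,225,9.5,0),lay(t,0,360,195,400,225,9.5,.006)])
cv2.imwrite('pics/cmp_s.png',a);cv2.imwrite('pics/cmp_t.png',b)
E
python3 - <<'E'
from h import *
go([.47,.3815,.24],Rt(1.67))
E
```

```text
t 55.2 at [ 0.3436 -0.3254  0.2341] d [0.1264 0.7069 0.0059] tool-first: [ 0.6929  0.1888 -0.0036] rows 12.0
rot [ 0.0024 -0.0033 -1.5808] deg 90.6 tool-after: [-0.1958  0.6909 -0.0059]
F [ 0.47 -0.01 -0.15] op 0.765 q [-1.01 -0.05  1.85  0.    1.35 -1.1 ]
```

apply_moves --plan '[{"translation": [0.058,0.0157,0],"angular": [0,0,0],"hand": 0.085},{"translation": [0.058,0.0157,0],"angular": [0,0,0],"hand": 0.085},{"translation": [0.058,0.0157,0],"angular": [0,0,0],"hand": 0.085},{"translation": [0.058,0.0157,0],"angular": [0,0,0],"hand": 0.085},{"translation": [0.058,0.0157,0],"angular": [0,0,0],"hand": 0.085},{"translation": [0.058,0.0157,0],"angular": [0,0,0],"hand": 0.085},{"translation": [0.058,0.0157,0],"angular": [0,0,0],"hand": 0.085},{"translation": [0.058,0.0157,0],"angular": [0,0,0],"hand": 0.085},{"translation": [0.058,0.0157,0],"angular": [0,0,0],"hand": 0.085},{"translation": [0.058,0.0157,0],"angular": [0,0,0],"hand": 0.085}]'

```text
time_s: 56.45
eef_pos: [0.4475, 0.2696, 0.2353]
eef_rot: [-0.002, 0.673, 0.739, 0.0]
wrist_force: [1.5, -0.5, -0.2]
opening: 0.991
```

apply_moves --plan '[{"translation": [0.057,0.0157,0],"angular": [0,0,0],"hand": 0.085},{"translation": [0.057,0.0157,0],"angular": [0,0,-0.16],"hand": 0.085},{"translation": [0,0,0],"angular": [0,0,-0.178],"hand": 0.085},{"translation": [0,0,0],"angular": [0,0,-0.178],"hand": 0.085},{"translation": [0,0,0],"angular": [0,0,-0.178],"hand": 0.085},{"translation": [0,0,0],"angular": [0,0,-0.178],"hand": 0.085},{"translation": [0,0,0],"angular": [0,0,-0.178],"hand": 0.085},{"translation": [0,0,0],"angular": [0,0,-0.178],"hand": 0.085},{"translation": [0,0,0],"angular": [0,0,-0.178],"hand": 0.085},{"translation": [0,0,0],"angular": [0,0,-0.178],"hand": 0.085}]'

```text
time_s: 57.7
eef_pos: [0.4678, 0.3838, 0.235]
eef_rot: [-0.001, -0.056, 0.998, 0.001]
wrist_force: [-1.0, -0.3, -0.0]
opening: 0.996
```

Run:
```python
from h import *
P,Q,o=pose();go([.47,.3815,.2],Rt(1.67))
z=np.load('c0.npz'); s=cam('scene');t=cam('top'); np.savez('c1.npz',t=t['img'],s=s['img'])
f=8
for n,c,(u0,v0,u1,v1) in (('s',s,(125,170,225,222)),('t',t,(320,195,400,228))):
    a=[cv2.resize(np.ascontiguousarray(i[v0:v1,u0:u1,::-1]),None,fx=f,fy=f,interpolation=cv2.INTER_CUBIC) for i in (z[n],c['img'])]
    im=np.vstack(a); im=im[:,:800]; im=cv2.resize(im,None,fx=.7,fy=.7,interpolation=cv2.INTER_AREA) if im.shape[0]>600 else im
    cv2.imwrite(f'pics/cc_{n}.png',im)
crop(t,110,170,280,260,4.5,'cm_t'); crop(s,230,140,420,260,4,'cm_s')
```

```text
t 57.7 at [0.4678 0.3838 0.235 ] d [ 0.0022 -0.0023 -0.035 ] tool-first: [-0.002  -0.0026  0.0349] rows 1.0
rot [ 0.0025 -0.0026  0.0129] deg 0.8 tool-after: [-0.002  -0.0025  0.035 ]
F [-0.97 -0.28 -0.05] op 0.996 q [ 0.49  0.24  1.52  0.    1.37 -1.19]
```

The jaw shift since the start is about 6.3 mm, which puts the squeeze near 2.8 mm: good. Also, short caddy A has been knocked aside, now at scene crop (275,205), as the task warned. One more check of the lever angle, with lines at 0, 0.06 and 0.12 rad.

```bash
python3 - <<'E'
from h import *
s=ctrl.camera('scene');t=ctrl.camera('top'); z=np.load('c0.npz')
out=[]
for c,(u0,v0,u1,v1) in ((s,(125,170,165,215)),(t,(350,190,390,225))):
  row=[]
  for img,ax in ((z['s' if c is s else 't'],-.075),(c['img'],-.069)):
    f=9; im=cv2.resize(np.ascontiguousarray(img[v0:v1,u0:u1,::-1]),None,fx=f,fy=f,interpolation=cv2.INTER_CUBIC)
    for a,col in ((0,(0,255,0)),(.06,(0,255,255)),(.12,(0,0,255))):
        for h in (-.005,.005):
            P=b2w([[0,ax-r*np.sin(a)+h*np.cos(a),-.01+r*np.cos(a)+h*np.sin(a)] for r in (.03,.106)])
            q=(proj(c,P)-[u0,v0]+.5)*f-.5; cv2.line(im,tuple(q[0].astype(int)),tuple(q[1].astype(int)),col,1,cv2.LINE_AA)
    row.append(im)
  out.append(np.hstack(row))
cv2.imwrite('pics/la_s.png',out[0]);cv2.imwrite('pics/la_t.png',out[1])
E
python3 - <<'E'
from h import *
s=ctrl.camera('scene'); z=np.load('c0.npz')
w6=cv2.imread('pics/w6s.png');w7=cv2.imread('pics/w7s.png')
f=5;u0,v0=110,140
L=[]
for im in (cv2.resize(z['s'][v0:250,u0:240,::-1],None,fx=5,fy=5,interpolation=cv2.INTER_CUBIC),w6,w7,cv2.resize(s['img'][v0:250,u0:240,::-1],None,fx=5,fy=5,interpolation=cv2.INTER_CUBIC)):
    im=np.ascontiguousarray(im[190:420,100:290]); 
    for x in range(0,190,20): cv2.line(im,(x,0),(x,4),(0,0,255),1)
    L.append(im)
cv2.imwrite('pics/lc.png',np.hstack(L))
E
```

```text
(no output)
```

Pushed, the lever reads like the initial closed pose; after release it reads about 0.05–0.09 rad. The pad band looks like it did initially, so it isn't bottomed. I'll re-push at the end with photos. First the shorts, starting with C. I'll check the overlays of all three.

```bash
cat > ovm.py <<'E'
from h import *
import sys
L=eval(sys.argv[1]); s=cam('scene');t=cam('top')
g=[]
for cx,cy,yw in L: g+=[(P,(0,200,255)) for P in lying(cx,cy,yw,.064,.05,.01,.038)]
overlay(s,g,230,140,420,230,4.2,'om_s'); overlay(t,g,110,180,290,250,4.4,'om_t')
a,b=[cv2.imread(f'pics/{n}.png') for n in ('om_s','om_t')]; w=max(a.shape[1],b.shape[1])
cv2.imwrite('pics/om.png',np.vstack([cv2.copyMakeBorder(i,0,0,0,w-i.shape[1],cv2.BORDER_CONSTANT) for i in(a,b)])[:600])
E
python3 ovm.py "[(.495,.15,np.pi),(.477,.2765,np.pi-.07),(.470,.3815,np.pi+.10)]"
python3 - <<'E'
from h import *
p,r=tcp([.473,.3815,.033],1.67,-25); print(p)
go([p[0],p[1],.15],Rt(1.67))
E
```

```text
[0.48225189 0.38242084 0.01306123]
t 58.05 at [0.4686 0.3825 0.2355] d [ 0.0137 -0.0001 -0.0855] tool-first: [-0.0137 -0.0017  0.0855] rows 2.0
rot [ 0.0023 -0.0013  0.0034] deg 0.2 tool-after: [-0.0136 -0.0014  0.0855]
F [ 0.4  -0.35 -0.  ] op 1.001 q [ 0.49  0.24  1.52  0.    1.37 -1.19]
```

apply_moves --plan '[{"translation": [-0.0137,-0.0015,0.045],"angular": [0,0,0],"hand": 0.085},{"translation": [0,0,0.04],"angular": [0,0,0],"hand": 0.085},{"translation": [0,0,0],"angular": [0,-0.1455,0],"hand": 0.085},{"translation": [0,0,0],"angular": [0,-0.1455,0],"hand": 0.085},{"translation": [0,0,0],"angular": [0,-0.1455,0],"hand": 0.085},{"translation": [0.019,0,0.04],"angular": [0,0,0],"hand": 0.085},{"translation": [0.019,0,0.04],"angular": [0,0,0],"hand": 0.085},{"translation": [0.01,0,0.022],"angular": [0,0,0],"hand": 0.085},{"translation": [0,0,0],"angular": [0,0,0],"hand": 0.085},{"translation": [0,0,0],"angular": [0,0,0],"hand": 0.085}]'

```text
time_s: 59.3
eef_pos: [0.4829, 0.383, 0.0393]
eef_rot: [0.217, -0.05, 0.975, 0.013]
wrist_force: [0.8, 0.2, 0.3]
opening: 0.996
```

Run:
```python
from h import *
go(*tcp([.473,.3815,.033],1.67,-25))
s=cam('scene'); crop(s,300,90,430,220,4.5,'k1s'); t=cam('top'); crop(t,110,170,200,250,6.5,'k1t')
```

```text
t 59.3 at [0.4829 0.383  0.0393] d [-0.0006 -0.0006 -0.0263] tool-first: [ 0.0117 -0.0006  0.0235] rows 1.0
rot [0.005  0.0009 0.0026] deg 0.3 tool-after: [ 0.0117 -0.0005  0.0235]
F [0.83 0.22 0.31] op 0.996 q [ 0.58  0.36  1.91 -0.4   0.51 -0.78]
```

apply_moves --plan '[{"translation": [0.006,0,0.012],"angular": [0.004,0,0.002],"hand": 0.085},{"translation": [0.0057,0,0.0115],"angular": [0,0,0],"hand": 0.085},{"translation": [0,0,0],"angular": [0,0,0],"hand": 0.085},{"translation": [0,0,0],"angular": [0,0,0],"hand": 0.038},{"translation": [0,0,0],"angular": [0,0,0],"hand": 0.038},{"translation": [0,0,0],"angular": [0,0,0],"hand": 0.038},{"translation": [0,0,0],"angular": [0,0,0],"hand": 0.038},{"translation": [0,0,0],"angular": [0,0,0],"hand": 0.038}]'

```text
time_s: 60.4
eef_pos: [0.4817, 0.3827, 0.0124]
eef_rot: [0.216, -0.049, 0.975, 0.011]
wrist_force: [-0.9, 1.3, 4.5]
opening: 0.581
```

apply_moves --plan '[{"translation": [-0.012,0,-0.0255],"angular": [0,0,0],"hand": 0.038},{"translation": [-0.012,0,-0.0255],"angular": [0,0,0],"hand": 0.038},{"translation": [-0.01,0,-0.0215],"angular": [0,0,0],"hand": 0.038},{"translation": [0,0,0],"angular": [0,0,0],"hand": 0.038},{"translation": [0,0,0],"angular": [0,0,0],"hand": 0.038}]'

```text
time_s: 61.02
eef_pos: [0.4805, 0.3816, 0.0901]
eef_rot: [0.215, -0.049, 0.975, 0.01]
wrist_force: [-0.1, -0.9, -3.7]
opening: 0.58
```

Run:
```python
from h import *
P,Q,o=pose()
go(P,tcp([0,0,0],1.67,-25)[1])
s=cam('scene'); crop(s,300,90,430,220,4.5,'k2s')
```

```text
t 61.02 at [0.4805 0.3816 0.0901] d [0. 0. 0.] tool-first: [0. 0. 0.] rows 0.0
rot [-0.0011 -0.0032  0.0017] deg 0.2 tool-after: [0. 0. 0.]
F [-0.07 -0.95 -3.75] op 0.58 q [ 0.58  0.26  1.9  -0.34  0.62 -0.85]
```

apply_moves --plan '[{"translation": [0,0,0],"angular": [0,0.1745,0],"hand": 0.038},{"translation": [0,0,0],"angular": [0,0.1745,0],"hand": 0.038},{"translation": [0,0,0],"angular": [0,0.1745,0],"hand": 0.038},{"translation": [0,0,0],"angular": [0,0.1745,0],"hand": 0.038},{"translation": [0,0,0],"angular": [0,0.1745,0],"hand": 0.038},{"translation": [0,0,0],"angular": [0,0.1745,0],"hand": 0.038},{"translation": [0,0,0],"angular": [0,0.1745,0],"hand": 0.038},{"translation": [0,0,0],"angular": [0,0.1745,0],"hand": 0.038},{"translation": [0,0,0],"angular": [0,0.1745,0],"hand": 0.038},{"translation": [0,0,0],"angular": [0,0,0],"hand": 0.038}]'

```text
time_s: 62.32
eef_pos: [0.4787, 0.3805, 0.0819]
eef_rot: [-0.542, -0.04, 0.839, -0.029]
wrist_force: [-0.4, 0.4, -4.6]
opening: 0.575
```

apply_moves --plan '[{"translation": [0,0,0],"angular": [0,0,0],"hand": 0.038}]'

```text
time_s: 62.45
eef_pos: [0.4814, 0.3826, 0.0912]
eef_rot: [-0.536, -0.042, 0.843, -0.027]
wrist_force: [0.8, -0.3, -2.4]
opening: 0.576
```

Run:
```python
from h import *
P,Q,o=pose()
go([.47,.378,.034],tcp([0,0,0],1.67,65)[1])
s=cam('scene'); crop(s,280,90,430,220,4,'k3s'); t=cam('top'); crop(t,110,120,200,250,4.5,'k3t')
```

```text
t 62.45 at [0.4814 0.3826 0.0912] d [-0.0114 -0.0046 -0.0572] tool-first: [-0.0468 -0.0034  0.035 ] rows 1.0
rot [-0.0017  0.0022 -0.0001] deg 0.2 tool-after: [-0.0468 -0.0034  0.0349]
F [ 0.82 -0.33 -2.37] op 0.576 q [ 0.36  1.19  0.72  0.32  2.33 -1.24]
```

apply_moves --plan '[{"translation": [-0.0156,-0.001,0.0117],"angular": [0,0,0],"hand": 0.038},{"translation": [-0.0156,-0.001,0.0117],"angular": [0,0,0],"hand": 0.038},{"translation": [-0.0156,-0.001,0.0117],"angular": [0,0,0],"hand": 0.038},{"translation": [0,0,0],"angular": [0,0,0],"hand": 0.038},{"translation": [0,0,0],"angular": [0,0,0],"hand": 0.038}]'

```text
time_s: 63.18
eef_pos: [0.4698, 0.3782, 0.0346]
eef_rot: [-0.537, -0.042, 0.842, -0.027]
wrist_force: [-0.1, 0.5, -2.0]
opening: 0.579
```

apply_moves --plan '[{"translation": [-0.0027,0,0.0013],"angular": [0,0,0],"hand": 0.038},{"translation": [-0.0018,0,0.0008],"angular": [0,0,0],"hand": 0.038},{"translation": [0,0,0],"angular": [0,0,0],"hand": 0.038}]'

```text
time_s: 63.55
eef_pos: [0.4699, 0.3782, 0.0296]
eef_rot: [-0.537, -0.042, 0.842, -0.027]
wrist_force: [0.1, -0.6, -2.1]
opening: 0.579
```

apply_moves --plan '[{"translation": [-0.0018,0,0.0008],"angular": [0,0,0],"hand": 0.038},{"translation": [-0.0009,0,0.0004],"angular": [0,0,0],"hand": 0.038},{"translation": [0,0,0],"angular": [0,0,0],"hand": 0.038}]'

```text
time_s: 63.92
eef_pos: [0.4698, 0.3782, 0.0266]
eef_rot: [-0.537, -0.042, 0.842, -0.027]
wrist_force: [0.2, 0.4, -3.5]
opening: 0.575
```

apply_moves --plan '[{"translation": [-0.0018,0,0.0008],"angular": [0,0,0],"hand": 0.038},{"translation": [0,0,0],"angular": [0,0,0],"hand": 0.038}]'

```text
time_s: 64.18
eef_pos: [0.4698, 0.3781, 0.0245]
eef_rot: [-0.537, -0.042, 0.842, -0.027]
wrist_force: [0.1, -0.7, -2.9]
opening: 0.578
```

apply_moves --plan '[{"translation": [-0.0014,0,0.0006],"angular": [0,0,0],"hand": 0.038},{"translation": [0,0,0],"angular": [0,0,0],"hand": 0.038}]'

```text
time_s: 64.42
eef_pos: [0.4699, 0.3782, 0.0231]
eef_rot: [-0.537, -0.042, 0.842, -0.027]
wrist_force: [0.6, -0.1, -3.2]
opening: 0.579
```

apply_moves --plan '[{"translation": [-0.0014,0,0.0006],"angular": [0,0,0],"hand": 0.038},{"translation": [0,0,0],"angular": [0,0,0],"hand": 0.038}]'

```text
time_s: 64.68
eef_pos: [0.4701, 0.3782, 0.0224]
eef_rot: [-0.537, -0.043, 0.842, -0.027]
wrist_force: [-0.5, -1.1, 1.4]
opening: 0.582
```

apply_moves --plan '[{"translation": [-0.0009,0,0.0004],"angular": [0,0,0],"hand": 0.038},{"translation": [0,0,0],"angular": [0,0,0],"hand": 0.06},{"translation": [0,0,0],"angular": [0,0,0],"hand": 0.075},{"translation": [0,0,0],"angular": [0,0,0],"hand": 0.075},{"translation": [0,0,-0.03],"angular": [0,0,0],"hand": 0.075},{"translation": [0,0,-0.04],"angular": [0,0,0],"hand": 0.075},{"translation": [0.03,0,-0.03],"angular": [0,0,0],"hand": 0.075},{"translation": [0.05,0,0],"angular": [0,0,0],"hand": 0.085},{"translation": [0.05,0,0],"angular": [0,0,0],"hand": 0.085}]'

```text
time_s: 65.8
eef_pos: [0.5051, 0.3815, 0.1804]
eef_rot: [-0.537, -0.042, 0.842, -0.027]
wrist_force: [0.5, 0.1, 0.5]
opening: 0.997
```

apply_moves --plan '[{"translation": [0.03,0,0],"angular": [0,-0.175,0],"hand": 0.085},{"translation": [0,0,0],"angular": [0,-0.175,0],"hand": 0.085},{"translation": [0,0,0],"angular": [0,-0.175,0],"hand": 0.085},{"translation": [0,0,0],"angular": [0,-0.175,0],"hand": 0.085},{"translation": [0,0,0],"angular": [0,-0.175,0],"hand": 0.085},{"translation": [0,0,0],"angular": [0,-0.175,0],"hand": 0.085},{"translation": [0,0,0],"angular": [0,-0.084,0],"hand": 0.085},{"translation": [0,0,0],"angular": [0,0,0],"hand": 0.085},{"translation": [0,0,0],"angular": [0,0,0],"hand": 0.085}]'

```text
time_s: 66.92
eef_pos: [0.4933, 0.3806, 0.2081]
eef_rot: [-0.001, -0.05, 0.999, -0.0]
wrist_force: [-0.0, 0.0, 0.1]
opening: 0.998
```

Run:
```python
from h import *
p,r=tcp([.480,.2765,.033],1.50,-25); print(p)
go([p[0],p[1],.15],Rt(1.50))
s=cam('scene'); crop(s,120,100,430,290,2.5,'k4s')
```

```text
[0.48927431 0.27584231 0.01306123]
t 66.92 at [0.4933 0.3806 0.2081] d [-0.0041 -0.1047 -0.0581] tool-first: [ 0.0144 -0.1038  0.0581] rows 2.0
rot [-0.0006 -0.0021  0.1712] deg 9.8 tool-after: [-0.0033 -0.1047  0.0581]
F [-0.    0.05  0.13] op 0.998 q [ 0.47  0.31  1.5   0.    1.34 -1.2 ]
```

Short C stands, lid up at (650,172). Same recipe for B.

apply_moves --plan '[{"translation": [0,0,0],"angular": [0,0,0.171],"hand": 0.085},{"translation": [-0.0017,-0.052,0.029],"angular": [0,0,0],"hand": 0.085},{"translation": [-0.0016,-0.0527,0.029],"angular": [0,0,0],"hand": 0.085},{"translation": [0,0,0],"angular": [0,-0.1455,0],"hand": 0.085},{"translation": [0,0,0],"angular": [0,-0.1455,0],"hand": 0.085},{"translation": [0,0,0],"angular": [0,-0.1455,0],"hand": 0.085},{"translation": [0.019,0,0.04],"angular": [0,0,0],"hand": 0.085},{"translation": [0.019,0,0.04],"angular": [0,0,0],"hand": 0.085},{"translation": [0,0,0],"angular": [0,0,0],"hand": 0.085},{"translation": [0,0,0],"angular": [0,0,0],"hand": 0.085}]'

```text
time_s: 68.22
eef_pos: [0.4896, 0.2761, 0.0626]
eef_rot: [0.216, 0.035, 0.976, -0.008]
wrist_force: [0.5, -0.0, 0.3]
opening: 0.995
```

Run:
```python
from h import *
go(*tcp([.480,.2765,.033],1.50,-25))
s=cam('scene'); crop(s,270,90,430,220,4,'k5s')
```

```text
t 68.22 at [0.4896 0.2761 0.0626] d [-0.0004 -0.0002 -0.0495] tool-first: [ 0.0212 -0.0002  0.0447] rows 1.0
rot [-0.0003  0.0002 -0.    ] deg 0.0 tool-after: [ 0.0212 -0.0003  0.0447]
F [ 0.49 -0.01  0.26] op 0.995 q [ 0.42  0.22  2.03 -0.4   0.54 -0.78]
```

Aligned: fingers at (232,300) and (370,290) straddle B at (298,365). Descending and gripping.

apply_moves --plan '[{"translation": [0.009,0,0.019],"angular": [0,0,0],"hand": 0.085},{"translation": [0.009,0,0.019],"angular": [0,0,0],"hand": 0.085},{"translation": [0.003,0,0.006],"angular": [0,0,0],"hand": 0.085},{"translation": [0,0,0],"angular": [0,0,0],"hand": 0.085},{"translation": [0,0,0],"angular": [0,0,0],"hand": 0.038},{"translation": [0,0,0],"angular": [0,0,0],"hand": 0.038},{"translation": [0,0,0],"angular": [0,0,0],"hand": 0.038},{"translation": [0,0,0],"angular": [0,0,0],"hand": 0.038},{"translation": [0,0,0],"angular": [0,0,0],"hand": 0.038}]'

```text
time_s: 69.4
eef_pos: [0.4887, 0.2766, 0.0142]
eef_rot: [0.217, 0.034, 0.976, -0.007]
wrist_force: [-3.0, 0.5, 6.5]
opening: 0.58
```

apply_moves --plan '[{"translation": [-0.012,0,-0.0255],"angular": [0,0,0],"hand": 0.038},{"translation": [-0.012,0,-0.0255],"angular": [0,0,0],"hand": 0.038},{"translation": [-0.01,0,-0.0215],"angular": [0,0,0],"hand": 0.038},{"translation": [0,0,0],"angular": [0,0,0],"hand": 0.038},{"translation": [0,0,0],"angular": [0,0,0],"hand": 0.038}]'

```text
time_s: 70.03
eef_pos: [0.487, 0.2755, 0.0916]
eef_rot: [0.215, 0.034, 0.976, -0.008]
wrist_force: [0.1, 0.3, -5.0]
opening: 0.578
```

apply_moves --plan '[{"translation": [0,0,0],"angular": [0,0.1745,0],"hand": 0.038},{"translation": [0,0,0],"angular": [0,0.1745,0],"hand": 0.038},{"translation": [0,0,0],"angular": [0,0.1745,0],"hand": 0.038},{"translation": [0,0,0],"angular": [0,0.1745,0],"hand": 0.038},{"translation": [0,0,0],"angular": [0,0.1745,0],"hand": 0.038},{"translation": [0,0,0],"angular": [0,0.1745,0],"hand": 0.038},{"translation": [0,0,0],"angular": [0,0.1745,0],"hand": 0.038},{"translation": [0,0,0],"angular": [0,0.1745,0],"hand": 0.038},{"translation": [0,0,0],"angular": [0,0.1745,0],"hand": 0.038},{"translation": [0,0,0],"angular": [0,0,0],"hand": 0.038}]'

```text
time_s: 71.28
eef_pos: [0.4852, 0.2747, 0.0844]
eef_rot: [-0.542, 0.032, 0.84, 0.017]
wrist_force: [-0.7, 0.1, -4.7]
opening: 0.58
```

apply_moves --plan '[{"translation": [0,0,0],"angular": [0,0,0],"hand": 0.038},{"translation": [0,0,0],"angular": [0,0,0],"hand": 0.038}]'

```text
time_s: 71.53
eef_pos: [0.4889, 0.2765, 0.0952]
eef_rot: [-0.534, 0.029, 0.845, 0.019]
wrist_force: [-0.5, -0.1, -3.0]
opening: 0.582
```

Run:
```python
from h import *
P,Q,o=pose()
go([P[0]-.01,P[1],.030],tcp([0,0,0],1.50,65)[1])
s=cam('scene'); crop(s,230,90,430,220,3.5,'k6s')
```

```text
t 71.53 at [0.4889 0.2765 0.0952] d [-0.01    0.     -0.0652] tool-first: [-0.0546 -0.0007  0.0369] rows 2.0
rot [-0.0008  0.0062  0.0009] deg 0.4 tool-after: [-0.0549 -0.0007  0.0366]
F [-0.48 -0.07 -2.99] op 0.582 q [ 0.17  1.05  0.96  0.28  2.22 -1.29]
```

apply_moves --plan '[{"translation": [-0.018,0,0.0122],"angular": [0,0.006,0],"hand": 0.038},{"translation": [-0.018,0,0.0122],"angular": [0,0,0],"hand": 0.038},{"translation": [-0.0186,0,0.0122],"angular": [0,0,0],"hand": 0.038},{"translation": [0,0,0],"angular": [0,0,0],"hand": 0.038},{"translation": [-0.0027,0,0.0013],"angular": [0,0,0],"hand": 0.038},{"translation": [0,0,0],"angular": [0,0,0],"hand": 0.038}]'

```text
time_s: 72.32
eef_pos: [0.4776, 0.2766, 0.0246]
eef_rot: [-0.54, 0.03, 0.841, 0.019]
wrist_force: [0.1, 0.4, -3.0]
opening: 0.582
```

apply_moves --plan '[{"translation": [-0.0018,0,0.0008],"angular": [0,0,0],"hand": 0.038},{"translation": [0,0,0],"angular": [0,0,0],"hand": 0.038}]'

```text
time_s: 72.58
eef_pos: [0.4779, 0.2767, 0.0241]
eef_rot: [-0.54, 0.029, 0.841, 0.019]
wrist_force: [-1.7, 0.2, 3.2]
opening: 0.579
```

Contact. Release and retreat.

apply_moves --plan '[{"translation": [-0.0009,0,0.0004],"angular": [0,0,0],"hand": 0.038},{"translation": [0,0,0],"angular": [0,0,0],"hand": 0.06},{"translation": [0,0,0],"angular": [0,0,0],"hand": 0.075},{"translation": [0,0,0],"angular": [0,0,0],"hand": 0.075},{"translation": [0,0,-0.03],"angular": [0,0,0],"hand": 0.075},{"translation": [0,0,-0.04],"angular": [0,0,0],"hand": 0.075},{"translation": [0.03,0,-0.03],"angular": [0,0,0],"hand": 0.075},{"translation": [0.05,0,0],"angular": [0,0,0],"hand": 0.085},{"translation": [0.05,0,0],"angular": [0,0,0],"hand": 0.085}]'

```text
time_s: 73.7
eef_pos: [0.5137, 0.2739, 0.1822]
eef_rot: [-0.54, 0.03, 0.841, 0.019]
wrist_force: [-0.0, 0.1, 1.5]
opening: 0.997
```

apply_moves --plan '[{"translation": [0.03,0,0],"angular": [0,-0.175,0],"hand": 0.085},{"translation": [0,0,0],"angular": [0,-0.175,0],"hand": 0.085},{"translation": [0,0,0],"angular": [0,-0.175,0],"hand": 0.085},{"translation": [0,0,0],"angular": [0,-0.175,0],"hand": 0.085},{"translation": [0,0,0],"angular": [0,-0.175,0],"hand": 0.085},{"translation": [0,0,0],"angular": [0,-0.175,0],"hand": 0.085},{"translation": [0,0,0],"angular": [0,-0.084,0],"hand": 0.085},{"translation": [0,0,0],"angular": [0,0,0],"hand": 0.085},{"translation": [0,0,0],"angular": [0,0,0],"hand": 0.085}]'

```text
time_s: 74.82
eef_pos: [0.5021, 0.275, 0.2092]
eef_rot: [-0.004, 0.035, 0.999, -0.0]
wrist_force: [1.3, 0.2, 0.1]
opening: 0.994
```

```bash
python3 ovm.py "[(.493,.1455,np.pi)]"
python3 - <<'E'
from h import *
p,r=tcp([.496,.1455,.033],1.571,-25); print(p)
go([p[0],p[1],.15],Rt(1.571))
E
```

```text
[0.5052976  0.14550189 0.01306123]
t 74.92 at [0.5024 0.2748 0.2087] d [ 0.0029 -0.1293 -0.0587] tool-first: [-0.0125 -0.1287  0.0587] rows 3.0
rot [-0.0005 -0.0082 -0.0713] deg 4.1 tool-after: [-0.0029 -0.1293  0.0587]
F [-0.01  0.05  0.73] op 0.994 q [ 0.29  0.2   1.63  0.    1.32 -1.21]
```

B and C both stand upright, lids up. Now A, at about (0.493, 0.146).

apply_moves --plan '[{"translation": [0,0,0],"angular": [0,-0.008,-0.071],"hand": 0.085},{"translation": [-0.001,-0.043,0.0195],"angular": [0,0,0],"hand": 0.085},{"translation": [-0.001,-0.043,0.0195],"angular": [0,0,0],"hand": 0.085},{"translation": [-0.001,-0.0425,0.0195],"angular": [0,0,0],"hand": 0.085},{"translation": [0,0,0],"angular": [0,-0.1455,0],"hand": 0.085},{"translation": [0,0,0],"angular": [0,-0.1455,0],"hand": 0.085},{"translation": [0,0,0],"angular": [0,-0.1455,0],"hand": 0.085},{"translation": [0.019,0,0.04],"angular": [0,0,0],"hand": 0.085},{"translation": [0.019,0,0.04],"angular": [0,0,0],"hand": 0.085},{"translation": [0,0,0],"angular": [0,0,0],"hand": 0.085}]'

```text
time_s: 76.18
eef_pos: [0.5014, 0.1457, 0.0579]
eef_rot: [0.212, 0.0, 0.977, -0.001]
wrist_force: [0.4, 0.2, 0.5]
opening: 0.994
```

apply_moves --plan '[{"translation": [0,0,0],"angular": [0,0,0],"hand": 0.085}]'

```text
time_s: 76.3
eef_pos: [0.5057, 0.1463, 0.0631]
eef_rot: [0.217, -0.0, 0.976, -0.0]
wrist_force: [1.2, -0.5, 0.7]
opening: 0.992
```

Run:
```python
from h import *
go(*tcp([.496,.1465,.033],1.571,-25))
s=cam('scene'); crop(s,220,90,380,220,4,'k7s'); t=cam('top'); crop(t,190,170,270,250,6,'k7t')
```

```text
t 76.3 at [0.5057 0.1463 0.0631] d [-0.0004  0.0002 -0.0501] tool-first: [0.0216 0.0002 0.0451] rows 1.0
rot [-0.0003  0.0021  0.0001] deg 0.1 tool-after: [0.0215 0.0002 0.0452]
F [ 1.2  -0.53  0.72] op 0.992 q [ 0.08  0.1   2.18 -0.08  0.43 -1.43]
```

Fingers are about 5 mm off to +y of A in both views. Correcting, then descending.

apply_moves --plan '[{"translation": [0,-0.005,0],"angular": [0,0,0],"hand": 0.085},{"translation": [0.009,0,0.019],"angular": [0,0,0],"hand": 0.085},{"translation": [0.009,0,0.019],"angular": [0,0,0],"hand": 0.085},{"translation": [0.003,0,0.006],"angular": [0,0,0],"hand": 0.085},{"translation": [0,0,0],"angular": [0,0,0],"hand": 0.085},{"translation": [0,0,0],"angular": [0,0,0],"hand": 0.038},{"translation": [0,0,0],"angular": [0,0,0],"hand": 0.038},{"translation": [0,0,0],"angular": [0,0,0],"hand": 0.038},{"translation": [0,0,0],"angular": [0,0,0],"hand": 0.038},{"translation": [0,0,0],"angular": [0,0,0],"hand": 0.038}]'

```text
time_s: 77.65
eef_pos: [0.5048, 0.1415, 0.0145]
eef_rot: [0.218, -0.001, 0.976, -0.0]
wrist_force: [-4.2, -0.9, 9.0]
opening: 0.579
```

apply_moves --plan '[{"translation": [-0.012,0,-0.0255],"angular": [0,0,0],"hand": 0.038},{"translation": [-0.012,0,-0.0255],"angular": [0,0,0],"hand": 0.038},{"translation": [-0.01,0,-0.0215],"angular": [0,0,0],"hand": 0.038},{"translation": [0,0,0],"angular": [0,0,0],"hand": 0.038},{"translation": [0,0,0],"angular": [0,0,0],"hand": 0.038}]'

```text
time_s: 78.28
eef_pos: [0.5031, 0.1414, 0.0922]
eef_rot: [0.216, -0.0, 0.976, -0.0]
wrist_force: [-0.5, 0.7, -3.7]
opening: 0.577
```

apply_moves --plan '[{"translation": [0,0,0],"angular": [0,0.1745,0],"hand": 0.038},{"translation": [0,0,0],"angular": [0,0.1745,0],"hand": 0.038},{"translation": [0,0,0],"angular": [0,0.1745,0],"hand": 0.038},{"translation": [0,0,0],"angular": [0,0.1745,0],"hand": 0.038},{"translation": [0,0,0],"angular": [0,0.1745,0],"hand": 0.038},{"translation": [0,0,0],"angular": [0,0.1745,0],"hand": 0.038},{"translation": [0,0,0],"angular": [0,0.1745,0],"hand": 0.038},{"translation": [0,0,0],"angular": [0,0.1745,0],"hand": 0.038},{"translation": [0,0,0],"angular": [0,0.1745,0],"hand": 0.038},{"translation": [0,0,0],"angular": [0,0,0],"hand": 0.038}]'

```text
time_s: 79.53
eef_pos: [0.501, 0.1411, 0.0851]
eef_rot: [-0.541, 0.0, 0.841, -0.0]
wrist_force: [-0.4, -0.6, -4.4]
opening: 0.58
```

apply_moves --plan '[{"translation": [0,0,0],"angular": [0,0,0],"hand": 0.038},{"translation": [0,0,0],"angular": [0,0,0],"hand": 0.038}]'

```text
time_s: 79.78
eef_pos: [0.5051, 0.1417, 0.0957]
eef_rot: [-0.534, -0.0, 0.846, -0.0]
wrist_force: [-0.4, -0.3, -2.9]
opening: 0.582
```

Run:
```python
from h import *
P,Q,o=pose()
go([P[0]-.025,P[1],.031],tcp([0,0,0],1.571,65)[1])
s=cam('scene'); crop(s,200,90,380,220,4,'k8s')
```

```text
t 79.78 at [0.5051 0.1417 0.0957] d [-0.025   0.     -0.0647] tool-first: [-0.0476  0.      0.0504] rows 2.0
rot [-0.0009  0.0083  0.0001] deg 0.5 tool-after: [-0.048  0.     0.05 ]
F [-0.42 -0.25 -2.85] op 0.582 q [ 0.03  1.03  1.01  0.03  2.23 -1.54]
```

apply_moves --plan '[{"translation": [-0.016,0,0.0167],"angular": [0,0.008,0],"hand": 0.038},{"translation": [-0.016,0,0.0167],"angular": [0,0,0],"hand": 0.038},{"translation": [-0.016,0,0.0167],"angular": [0,0,0],"hand": 0.038},{"translation": [0,0,0],"angular": [0,0,0],"hand": 0.038},{"translation": [-0.0027,0,0.0013],"angular": [0,0,0],"hand": 0.038},{"translation": [0,0,0],"angular": [0,0,0],"hand": 0.038}]'

```text
time_s: 80.58
eef_pos: [0.4777, 0.1414, 0.0266]
eef_rot: [-0.542, -0.0, 0.841, -0.001]
wrist_force: [-4.2, -0.5, 3.5]
opening: 0.575
```

apply_moves --plan '[{"translation": [-0.0018,0,0.0008],"angular": [0,0,0],"hand": 0.038},{"translation": [0,0,0],"angular": [0,0,0],"hand": 0.038}]'

```text
time_s: 80.82
eef_pos: [0.4778, 0.1414, 0.0266]
eef_rot: [-0.543, -0.0, 0.84, -0.001]
wrist_force: [-5.6, -1.0, 13.8]
opening: 0.578
```

Contact. Release and retreat.

apply_moves --plan '[{"translation": [0,0,0],"angular": [0,0,0],"hand": 0.06},{"translation": [0,0,0],"angular": [0,0,0],"hand": 0.075},{"translation": [0,0,0],"angular": [0,0,0],"hand": 0.075},{"translation": [0,0,-0.03],"angular": [0,0,0],"hand": 0.075},{"translation": [0,0,-0.04],"angular": [0,0,0],"hand": 0.075},{"translation": [0.03,0,-0.03],"angular": [0,0,0],"hand": 0.075},{"translation": [0.05,0,0],"angular": [0,0,0],"hand": 0.085},{"translation": [0.05,0,0],"angular": [0,0,0],"hand": 0.0}]'

```text
time_s: 81.82
eef_pos: [0.5149, 0.1414, 0.1841]
eef_rot: [-0.54, -0.0, 0.841, -0.0]
wrist_force: [-0.5, 0.3, -0.0]
opening: 0.81
```

apply_moves --plan '[{"translation": [0.03,0,0],"angular": [0,-0.175,0],"hand": 0.0},{"translation": [0,0,0],"angular": [0,-0.175,0],"hand": 0.0},{"translation": [0,0,0],"angular": [0,-0.175,0],"hand": 0.0},{"translation": [0,0,0],"angular": [0,-0.175,0],"hand": 0.0},{"translation": [0,0,0],"angular": [0,-0.175,0],"hand": 0.0},{"translation": [0,0,0],"angular": [0,-0.175,0],"hand": 0.0},{"translation": [0,0,0],"angular": [0,-0.09,0],"hand": 0.0},{"translation": [0,0,0],"angular": [0,0,0],"hand": 0.0},{"translation": [0,0,0],"angular": [0,0,0],"hand": 0.0}]'

```text
time_s: 82.95
eef_pos: [0.5033, 0.1415, 0.2111]
eef_rot: [-0.001, -0.0, 1.0, -0.0]
wrist_force: [0.3, -0.4, -0.3]
opening: 0.0
```

Run:
```python
from h import *
p=b2w([0,-.15,0])[0]
go([p[0],p[1],.25],Rt(YAW))
s=cam('scene'); crop(s,120,100,430,290,2.5,'k9s'); t=cam('top'); crop(t,110,110,400,260,2.7,'k9t')
```

```text
t 82.95 at [0.5033 0.1415 0.2111] d [ 0.0128 -0.4871  0.0389] tool-first: [-0.0124 -0.4871 -0.0387] rows 9.0
rot [-1.7000e-03 -1.3000e-03  1.4843e+00] deg 85.0 tool-after: [-0.4864 -0.0296 -0.0389]
F [ 0.3  -0.37 -0.26] op 0.0 q [ 0.05  0.08  1.76 -0.    1.3  -1.52]
```

All three shorts are upright on the mat. Back to the lever for a verified re-push.

apply_moves --plan '[{"translation": [0,0,-0.02],"angular": [0,0,0.165],"hand": 0.0},{"translation": [0,0,-0.02],"angular": [0,0,0.165],"hand": 0.0},{"translation": [0,0,0],"angular": [0,0,0.165],"hand": 0.0},{"translation": [0,0,0],"angular": [0,0,0.165],"hand": 0.0},{"translation": [0,0,0],"angular": [0,0,0.165],"hand": 0.0},{"translation": [0,0,0],"angular": [0,0,0.165],"hand": 0.0},{"translation": [0,0,0],"angular": [0,0,0.165],"hand": 0.0},{"translation": [0,0,0],"angular": [0,0,0.165],"hand": 0.0},{"translation": [0,0,0],"angular": [0,0,0.164],"hand": 0.0}]'

```text
time_s: 84.18
eef_pos: [0.5035, 0.1414, 0.2504]
eef_rot: [-0.001, 0.678, 0.735, -0.001]
wrist_force: [0.9, 0.1, 0.1]
opening: 0.002
```

apply_moves --plan '[{"translation": [-0.054,-0.0033,0],"angular": [0,0,0],"hand": 0.0},{"translation": [-0.054,-0.0033,0],"angular": [0,0,0],"hand": 0.0},{"translation": [-0.054,-0.0033,0],"angular": [0,0,0],"hand": 0.0},{"translation": [-0.054,-0.0033,0],"angular": [0,0,0],"hand": 0.0},{"translation": [-0.054,-0.0033,0],"angular": [0,0,0],"hand": 0.0},{"translation": [-0.054,-0.0033,0],"angular": [0,0,0],"hand": 0.0},{"translation": [-0.054,-0.0033,0],"angular": [0,0,0],"hand": 0.0},{"translation": [-0.054,-0.0033,0],"angular": [0,0,0],"hand": 0.0},{"translation": [-0.054,-0.0033,0],"angular": [0,0,0],"hand": 0.0},{"translation": [0,0,0],"angular": [0,0,0],"hand": 0.0}]'

```text
time_s: 85.42
eef_pos: [0.5151, -0.3494, 0.2497]
eef_rot: [-0.001, 0.677, 0.736, -0.001]
wrist_force: [-0.3, 0.6, -0.4]
opening: 0.003
```

Run:
```python
from h import *
go(b2w([0,-.115,.055])[0],Rt(YAW))
```

```text
t 85.42 at [ 0.5151 -0.3494  0.2497] d [-0.0022  0.0386 -0.1447] tool-first: [0.0386 0.0014 0.1447] rows 3.0
rot [-0.0025 -0.0006 -0.0043] deg 0.3 tool-after: [0.0387 0.0012 0.1447]
F [-0.27  0.62 -0.4 ] op 0.003 q [-0.79  0.27  1.46 -0.    1.41 -0.87]
```

apply_moves --plan '[{"translation": [0,0.001,0.05],"angular": [0,0,-0.004],"hand": 0.0},{"translation": [0,0,0.05],"angular": [0,0,0],"hand": 0.0},{"translation": [0,0,0.044],"angular": [0,0,0],"hand": 0.0},{"translation": [0.02,0,0],"angular": [0,0,0],"hand": 0.0},{"translation": [0.02,0,0],"angular": [0,0,0],"hand": 0.0},{"translation": [0.015,0,0],"angular": [0,0,0],"hand": 0.0},{"translation": [0,0,0],"angular": [0,0,0],"hand": 0.0},{"translation": [0,0,0],"angular": [0,0,0],"hand": 0.0}]'

```text
time_s: 86.42
eef_pos: [0.5123, -0.2908, 0.1084]
eef_rot: [0.001, 0.674, 0.739, -0.0]
wrist_force: [-0.4, -0.4, 0.1]
opening: -0.003
```

```bash
cat > lv.py <<'E'
from h import *
import sys
s=cam('scene'); P,Q,o=pose(); v=R.from_euler('z',-YAW).apply(P-BED)
print('t',o['time_s'],'vise y,z',v.round(4),'F',np.array(o['wrist_force']).round(1))
crop(s,125,170,165,215,8,'lv'+sys.argv[1]); np.save('lv%s.npy'%sys.argv[1],s['img'])
E
python3 lv.py 1
```

```text
t 86.475 vise y,z [ 0.0009 -0.0952  0.0581] F [ 0.3 -0.4 -0.7]
```

apply_moves --plan '[{"translation": [0.004,0,0],"angular": [0,0,0],"hand": 0.0},{"translation": [0.003,0,0],"angular": [0,0,0],"hand": 0.0},{"translation": [0,0,0],"angular": [0,0,0],"hand": 0.0}]'

```text
time_s: 86.85
eef_pos: [0.5113, -0.2842, 0.1077]
eef_rot: [0.001, 0.674, 0.739, -0.001]
wrist_force: [-1.0, -4.3, 3.1]
opening: -0.003
```

```bash
python3 lv.py 2
```

```text
t 86.9 vise y,z [ 0.0006 -0.0884  0.0576] F [-0.6 -4.1  3. ]
```

apply_moves --plan '[{"translation": [0.002,0,0],"angular": [0,0,0],"hand": 0},{"translation": [0.002,0,0],"angular": [0,0,0],"hand": 0},{"translation": [0,0,0],"angular": [0,0,0],"hand": 0},{"translation": [0,0,0],"angular": [0,0,0],"hand": 0}]'

```text
time_s: 87.4
eef_pos: [0.5112, -0.2832, 0.1078]
eef_rot: [0.003, 0.674, 0.738, -0.002]
wrist_force: [0.1, -14.9, -1.8]
opening: 0.002
```

apply_moves --plan '[{"translation": [0.003,0,0],"angular": [0,0,0],"hand": 0},{"translation": [0,0,0],"angular": [0,0,0],"hand": 0},{"translation": [0,0,0],"angular": [0,0,0],"hand": 0}]'

```text
time_s: 87.78
eef_pos: [0.5112, -0.2828, 0.108]
eef_rot: [0.005, 0.674, 0.738, -0.003]
wrist_force: [1.4, -23.9, -6.1]
opening: -0.001
```

```bash
python3 lv.py 3
```

```text
t 87.825 vise y,z [ 0.0007 -0.0869  0.058 ] F [  1.5 -24.4  -5.7]
```

apply_moves --plan '[{"translation": [-0.003,0,0],"angular": [0,0,0],"hand": 0},{"translation": [-0.003,0,0],"angular": [0,0,0],"hand": 0},{"translation": [-0.002,0,0],"angular": [0,0,0],"hand": 0},{"translation": [0,0,0],"angular": [0,0,0],"hand": 0},{"translation": [0,0,0],"angular": [0,0,0],"hand": 0}]'

```text
time_s: 88.45
eef_pos: [0.5112, -0.2839, 0.107]
eef_rot: [-0.0, 0.674, 0.739, -0.0]
wrist_force: [0.1, -0.7, 3.9]
opening: 0.003
```

```bash
python3 lv.py 4
```

```text
t 88.5 vise y,z [ 0.0005 -0.0881  0.057 ] F [ 0.1 -0.3  2.8]
```

apply_moves --plan '[{"translation": [-0.002,0,0],"angular": [0,0,0],"hand": 0},{"translation": [-0.004,0,0],"angular": [0,0,0],"hand": 0},{"translation": [-0.03,0,0],"angular": [0,0,0],"hand": 0},{"translation": [0,0,0],"angular": [0,0,0],"hand": 0}]'

```text
time_s: 89.0
eef_pos: [0.5143, -0.322, 0.1069]
eef_rot: [0.0, 0.675, 0.738, -0.001]
wrist_force: [0.7, 0.2, -0.0]
opening: 0.001
```

```bash
python3 lv.py 5
python3 - <<'E'
import cv2,numpy as np
a=[cv2.imread(f'pics/lv{i}.png') for i in (1,3,4,5)]
m=np.hstack(a); s=min(1,800/m.shape[1]); print(a[0].shape)
c0=np.load('c0.npz',allow_pickle=True); print(c0.files)
cv2.imwrite('pics/lvcmp.png',cv2.resize(m,None,fx=s,fy=s,interpolation=cv2.INTER_AREA))
E
cat lv.py
```

```text
t 89.05 vise y,z [ 0.0002 -0.125   0.0566] F [-0.8  0.5  0.9]
(360, 320, 3)
['t', 's']
from h import *
import sys
s=cam('scene'); P,Q,o=pose(); v=R.from_euler('z',-YAW).apply(P-BED)
print('t',o['time_s'],'vise y,z',v.round(4),'F',np.array(o['wrist_force']).round(1))
crop(s,125,170,165,215,8,'lv'+sys.argv[1]); np.save('lv%s.npy'%sys.argv[1],s['img'])
```

View pics/lvcmp.png

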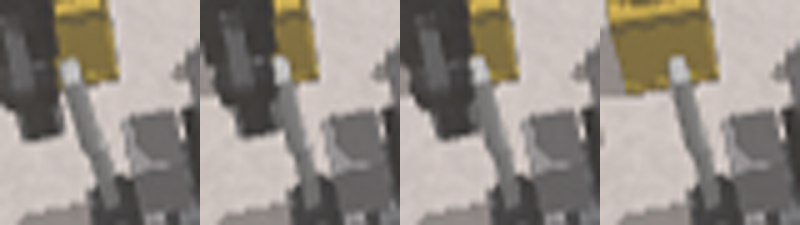

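Run:
```python
import cv2,numpy as np
c0=np.load('c0.npz',allow_pickle=True)['s']
c0=c0.item()['img'] if c0.dtype==object else c0
n=np.load('lv5.npy')
f=lambda i:cv2.resize(i[130:225,100:195,::-1],None,fx=4.2,fy=4.2,interpolation=cv2.INTER_CUBIC)
cv2.imwrite('pics/lvc2.png',np.hstack([f(c0),f(n)]))
```

```text
(no output)
```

View pics/lvc2.png

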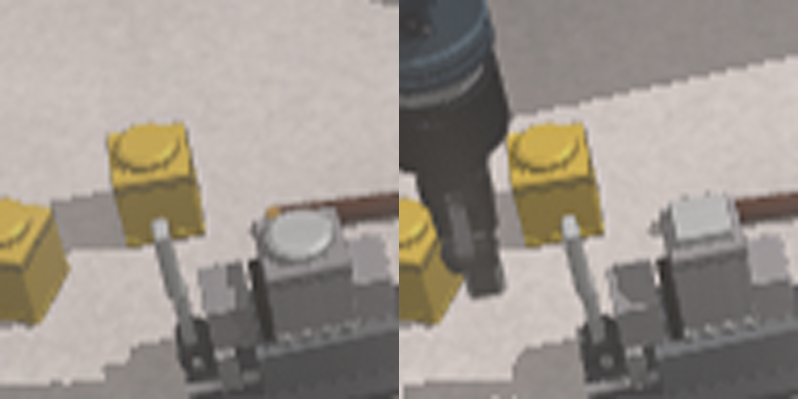

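The lever now stays where it was pushed: its tip-to-pin offset is 35 px, against 37 px in the initial closed picture. The caddy stands between the jaws. Retreating next.

apply_moves --plan '[{"translation": [0,0,-0.05],"angular": [0,0,0],"hand": 0},{"translation": [0,0,-0.06],"angular": [0,0,0],"hand": 0},{"translation": [0,-0.05,-0.01],"angular": [0,0,0],"hand": 0},{"translation": [0,-0.06,0],"angular": [0,0,0],"hand": 0},{"translation": [0,-0.05,0],"angular": [0,0,0],"hand": 0},{"translation": [0,0,0],"angular": [0,0,0],"hand": 0},{"translation": [0,0,0],"angular": [0,0,0],"hand": 0},{"translation": [0,0,0],"angular": [0,0,0],"hand": 0}]'

```text
time_s: 90.05
eef_pos: [0.3561, -0.3345, 0.2272]
eef_rot: [-0.0, 0.674, 0.739, -0.0]
wrist_force: [-0.2, -0.1, -0.2]
opening: 0.003
```

Run:
```python
from h import *
import cv2
for n in('scene','top'):
    c=cam(n); cv2.imwrite(f'pics/fin_{n}.png',cv2.resize(c['img'][:,:,::-1],None,fx=1.5,fy=1.5,interpolation=cv2.INTER_CUBIC))
    c0=np.load('c0.npz',allow_pickle=True)[n[0]]
    np.save('fin_%s.npy'%n,c['img'])
print(pose()[0],ctrl.get_obs()['wrist_force'])
```

```text
[ 0.35602244 -0.33450792  0.22705822] [ 1.21053214 -0.79192654  0.94904968]
```

View pics/fin_scene.png

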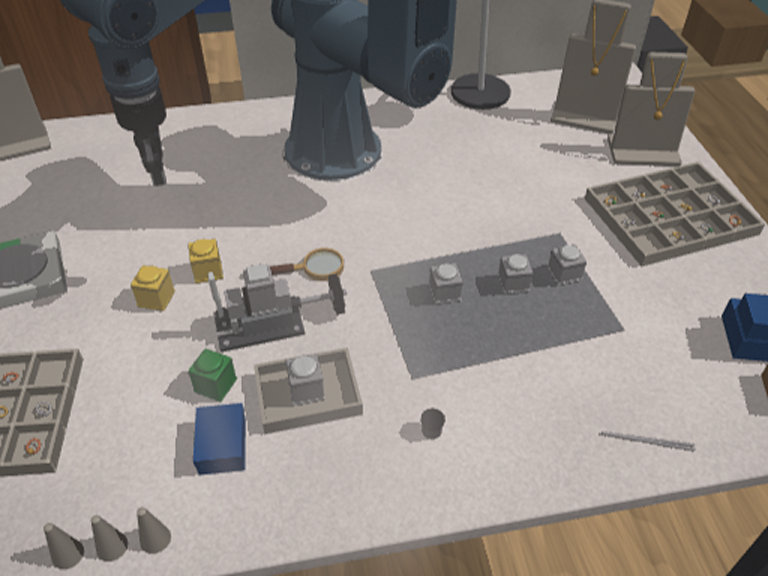

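View pics/fin_top.png

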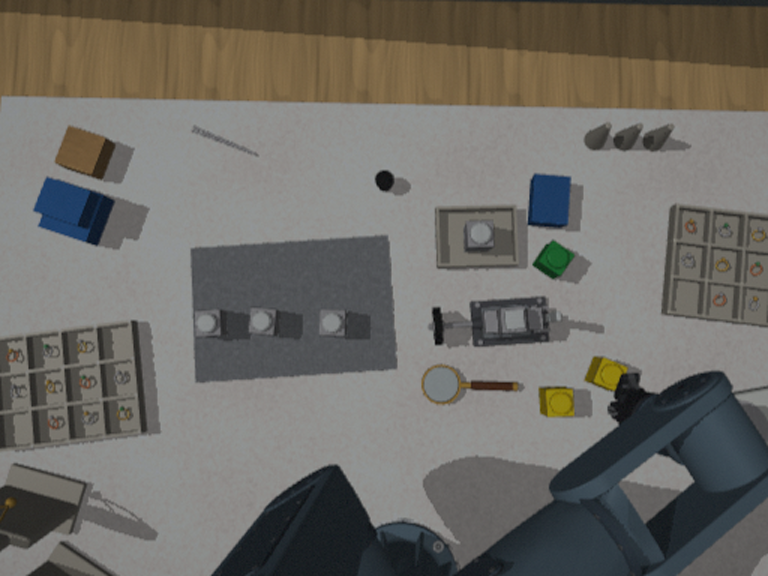

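Both pictures show the tall caddy upright in the vise with the lever up, and the finished caddy in the tray at top px (480,234). The three short caddies stand on the mat at top px (207,322), (262,322) and (332,322). The leftmost centre is about 27 mm inside the mat edge. The magnifier, gift box and loupe are in place.

```bash
python3 -c "
from bench import ctrl
print(ctrl.hand_in())"
```

```text
the job is handed in; nothing more can be done
None
```

The changeover is done and handed in at about 90 s of the 210 s allowed; the hand-in reports no verdict.

**What I did:**
- I opened the lever and stood the finished caddy in the tray.
- I stood the tall caddy on the vise bed, tightened the nut by about 4.7 rad, and pushed the lever closed to its stop.
- I stood all three short caddies lid-up on the mat.

**Last checks:** The final pictures show the finished, tall and short caddies all upright. The magnifier, gift box and loupe look untouched, and the robot is clear of everything.

**What disagreed:** After the first closing push the lever seemed to sit about 0.05–0.09 rad open, under the 0.12 limit. I pushed it again to the stop with 24 N, and it stayed within about 0.02 rad of the stop when I backed off. The picture now matches the lever's closed position at the start.

**Not measured:** The pad force could not be read directly. From the 6.3 mm jaw shift I estimate a squeeze of about 2.5–2.8 mm, or roughly 25–28 N.

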